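Cap the sample canisters

TASK

Turn the red turnbutton clear, tip the blue bin open, set one orange cap on each white canister and then press every cap home with the seating tool (not with the fingers, and not with brute force) until it clicks and its flange sits flush on the rim. Stand the tool back upright on its round mat, tip the bin fully shut and turn the turnbutton across its front again. Leave the other things on the bench where they are.

Things in the scene. Friction and masses are not known exactly. Their poses are not given: they have to be found in the camera images.
- mouth1 (a point): centre of the mouth rim, 85 mm above the bench (z up), of a white canister 70 mm wide, 2.5 kg, on a 94 mm square steel foot, heavy enough to stay put. Mouth 51 mm wide with three spring balls, below them a 26 mm bore for the cap's nose. A cap set in rests on the balls, its hub's centre 35 mm above this point; pushed squarely down with 10 to 15 N it clicks home.
- mouth2 (a point): like mouth1 (may be absent). A cap that is home has its flange flat on the rim, its hub's centre 21 mm above this point, and is held there by the balls; each canister takes one cap. A press of up to 25 N is plenty; over 60 N is brute force.
- mouth3 (a point): like mouth1 and mouth2. One of the three canisters may be absent.
- mat: flat round black rubber mat with a yellow disc in its middle, 120 mm in diameter, 1 mm thick, home of the seating tool; origin at its centre on the bench.
- bin (a joint): tilt of the blue tilt-out bin about its bottom front edge, rad: 0 shut (upright), 0.6 tipped fully towards the robot (stop). Stiff: it stays where it is left; it takes 5 to 10 N at the handle. Front panel 236 mm wide, 100 mm tall, 6 mm thick.
- bin_handle (a point): middle of the bin's steel bar handle: a level round bar of 10 mm diameter and 70 mm length, parallel to the pivot, on two stays rising forward from the panel's top edge; with the bin shut it is 35 mm in front of the panel's face and 118 mm above the pivot (18 mm above the panel's top); it moves with the bin.
- bin_pivot (a point): middle of the pivot line, bottom edge of the bin's front face, 14 mm above the bench, fixed to the white housing (310 mm wide, 125 mm tall). x points into the housing, away from the robot, y along the pivot to the left, z up. Bin tipped by q: caps lean to -x by q. Left cheek (y 125 to 155 mm) 100 mm tall, right 60 mm. The shelf's hole row is 50 mm behind the front face.
- turnbutton (a joint): turn of the red turnbutton, rad, on top of the housing's left cheek: 0 = its bar lies across the bin's front and blocks it; grows clockwise seen from above; 1.57 = the bar points straight out of the front, clear of the bin; stop at 1.75. It stays where it is left (about 1.2 N at the post).
- turn_post (a point): the turnbutton's upright round finger post, 14 mm in diameter, standing 34 mm above the 10 mm thick bar, 52 mm from the pivot axis; this point is on the post's axis 17 mm above the bar's upper face. It moves with the turnbutton.
- turn_pivot (a point): point on the turnbutton's vertical pivot axis, level with the point on the post; fixed to the housing, axes as the housing's.
- labelroll: bystander: paper label roll standing on end, 80 mm diameter, 60 mm tall; origin under its centre.
- scanner: bystander: white and grey hand scanner lying on the bench, 160 mm long; origin under its handle.
- tapegun: bystander: black tape dispenser with yellow reel, 130 mm long, 85 mm tall; origin under its centre.
- gelbottle: bystander: bottle with blue cap, 60 mm diameter, 150 mm tall; origin under its centre.
- gloves: bystander: blue glove carton, 120 x 220 x 75 mm; origin under its centre.
- stapler: bystander: red and black stapler, 130 mm long, 45 mm tall; origin under its centre.
- tool_grip (a point): loose seating tool, 86 mm tall, 0.35 kg, standing on its flat round steel foot (60 mm wide, 14 mm thick), with an upright green handle of 26 mm square section above it. Point: on its axis, 70 mm above its underside and 16 mm below its top, where it is best held (a longer stub above the pads can foul the finger links); z up the handle, x and y normal to the handle's faces.
- cap1_hub (a point): loose orange snap cap, 82 mm tall, 90 g. From below: nose 24 mm wide, 26 mm long, tapered at its tip; plug 20 mm long (lip 48 mm wide, groove above); flange 66 mm wide, 6 mm thick; round hub 34 mm wide, 30 mm tall, flat on top. Point: centre of the hub, on the axis, 15 mm below the top and 15 mm above the flange; z along the axis to the hub's top.
- cap2_hub (a point): a cap like cap1. All start in the shut bin, 72 mm apart along its width, each with nose and plug hanging in a 56 mm square hole of the bin's inner shelf, flange on the shelf, hub up. They lean with the bin as it tips and are lifted out along their own axis.
- cap3_hub (a point): a cap like cap1, in the bin like cap2.

How it is judged:
On the way, in this order (a step that is already met when the one before it is completed fails the run):
1. the turnbutton is turned clear of the bin (value of joint turnbutton above 0.9 rad), for 0.1 s.
2. the bin is tipped open (value of joint bin above 0.35 rad), for 0.2 s.
3. every canister has a cap pressed home (((z of cap1_hub in the frame of mouth1 between 0.008 and 0.025 m and horizontal distance between cap1_hub and mouth1 below 0.004 m and angle between the z axis of cap1_hub and the z axis of mouth1, either way round below 0.08 rad) or (z of cap2_hub in the frame of mouth1 between 0.008 and 0.025 m and horizontal distance between cap2_hub and mouth1 below 0.004 m and angle between the z axis of cap2_hub and the z axis of mouth1, either way round below 0.08 rad) or (z of cap3_hub in the frame of mouth1 between 0.008 and 0.025 m and horizontal distance between cap3_hub and mouth1 below 0.004 m and angle between the z axis of cap3_hub and the z axis of mouth1, either way round below 0.08 rad)) and ((z of cap1_hub in the frame of mouth2 between 0.008 and 0.025 m and horizontal distance between cap1_hub and mouth2 below 0.004 m and angle between the z axis of cap1_hub and the z axis of mouth2, either way round below 0.08 rad) or (z of cap2_hub in the frame of mouth2 between 0.008 and 0.025 m and horizontal distance between cap2_hub and mouth2 below 0.004 m and angle between the z axis of cap2_hub and the z axis of mouth2, either way round below 0.08 rad) or (z of cap3_hub in the frame of mouth2 between 0.008 and 0.025 m and horizontal distance between cap3_hub and mouth2 below 0.004 m and angle between the z axis of cap3_hub and the z axis of mouth2, either way round below 0.08 rad)) and ((z of cap1_hub in the frame of mouth3 between 0.008 and 0.025 m and horizontal distance between cap1_hub and mouth3 below 0.004 m and angle between the z axis of cap1_hub and the z axis of mouth3, either way round below 0.08 rad) or (z of cap2_hub in the frame of mouth3 between 0.008 and 0.025 m and horizontal distance between cap2_hub and mouth3 below 0.004 m and angle between the z axis of cap2_hub and the z axis of mouth3, either way round below 0.08 rad) or (z of cap3_hub in the frame of mouth3 between 0.008 and 0.025 m and horizontal distance between cap3_hub and mouth3 below 0.004 m and angle between the z axis of cap3_hub and the z axis of mouth3, either way round below 0.08 rad))), for 0.3 s.
At the end, for the whole second after the job is handed in: Each canister present has a cap home: its hub's centre under 25 mm above the mouth point (21 when home), within 4 mm of the axis, tilt under 0.08 rad. Bin under 0.06 rad, turnbutton under 0.25 rad, tool upright and still, its axis within 40 mm of the mat's centre (all of step 3 and value of joint bin below 0.06 rad and value of joint turnbutton below 0.25 rad and horizontal distance between tool_grip and mat below 0.04 m and angle between tool_grip's own z axis and vertical below 0.1 rad and height (world z) of tool_grip below 0.08 m and linear speed of tool below 0.02 m/s); the robot touches nothing.
It fails at once if a cap is driven home by the fingers instead of the seating tool ((contact force between the fingers and cap1 above 3 N and ((z of cap1_hub in the frame of mouth1 between 0.008 and 0.026 m and horizontal distance between cap1_hub and mouth1 below 0.01 m) or (z of cap1_hub in the frame of mouth2 between 0.008 and 0.026 m and horizontal distance between cap1_hub and mouth2 below 0.01 m) or (z of cap1_hub in the frame of mouth3 between 0.008 and 0.026 m and horizontal distance between cap1_hub and mouth3 below 0.01 m))) or (contact force between the fingers and cap2 above 3 N and ((z of cap2_hub in the frame of mouth1 between 0.008 and 0.026 m and horizontal distance between cap2_hub and mouth1 below 0.01 m) or (z of cap2_hub in the frame of mouth2 between 0.008 and 0.026 m and horizontal distance between cap2_hub and mouth2 below 0.01 m) or (z of cap2_hub in the frame of mouth3 between 0.008 and 0.026 m and horizontal distance between cap2_hub and mouth3 below 0.01 m))) or (contact force between the fingers and cap3 above 3 N and ((z of cap3_hub in the frame of mouth1 between 0.008 and 0.026 m and horizontal distance between cap3_hub and mouth1 below 0.01 m) or (z of cap3_hub in the frame of mouth2 between 0.008 and 0.026 m and horizontal distance between cap3_hub and mouth2 below 0.01 m) or (z of cap3_hub in the frame of mouth3 between 0.008 and 0.026 m and horizontal distance between cap3_hub and mouth3 below 0.01 m)))).
It fails at once if a cap is pressed with brute force, more than 60 N (contact force between tool and cap1 above 60 N or contact force between tool and cap2 above 60 N or contact force between tool and cap3 above 60 N).
It fails at once if one of the other things on the bench (label roll, scanner, tape dispenser, bottle, glove carton, stapler) is moved by more than 30 mm (distance of any of labelroll, scanner, tapegun, gelbottle, gloves, stapler from where it was at the start of the episode above 0.03 m).
Of canister1, canister2, canister3 only 2 to 3 are there at a start; the rules pass over those that are not, and their reading is None.
At some moment in a run one of tool may be knocked a few centimetres aside while the robot is not near it.
It also fails if it takes over 210 s, if anything falls off the work surface, if the arm or the gripper's body presses on something with over 40 N, if the wrist force passes 120 N, or if a joint passes its speed limit or range.

ROBOT

A 7-joint arm with a two-finger parallel gripper is mounted at the origin on the work surface. World frame = base frame: x ahead of the robot, y to its left, z up, the work surface at z = 0. Lengths are in m, angles in rad, forces in N, time in s.
With the tool pointing down it reaches from about 0.425 to 0.875 m from the base axis. Payload 4.7 kg.
Tool frame: the origin (TCP) lies midway between the tips of the shut fingers; the grasp point (between the pads) lies 19 mm behind it (ctrl.grip_point_offset is the distance from the TCP to the grasp point, in m); z points along the fingers, y is the line along which they close (so a half turn about z gives the same grasp; the last joint's range is limited). The gripper opens to 87 mm and grips with 3 to 60 N. Pads are 19 mm wide; open, the fingers measure 117 mm over their backs; the gripper's body (75 mm by 190 mm) begins 51 mm behind the grasp point.
Start: joints at [1.353, 0.321, -0.07, 1.45, 0.023, 1.371, -0.057], TCP at [0.149, -0.633, 0.203] pointing down, gripper open.
Joint ranges: [-2.86, 2.86], [-0.3, 2.09], [-1.38, 1.24], [0.06, 2.45], [-1.56, 4.7], [0.09, 2.05], [-2.69, 2.69]. Speed limits (rad/s): [2.57, 2.57, 3.14, 3.14, 3.14, 3.14, 3.14].

INTERFACE

Orientations are given as a rotation vector (axis times angle).
In Python, from bench import ctrl gives the robot as it stands.
- The arm moves only by the tool move_arm, never from a script. Its argument "increments" is text: rows parted by semicolons, each of 7 numbers parted by spaces: the shift along the world's x, y, z in mm, then the turn, a rotation vector about the world's x, y, z in degrees, then the closure in counts, from 0 (fully open) to 255 (shut). A call has exactly 8 rows; each row shifts and turns the commanded pose from where the row before left it; what a row does not reach is not made up. A row lasts 1/12 s, in which the tool goes at most 41.7 mm and 7.16 degrees, less where a joint would pass 70% of its speed; a pose out of reach is approached as far as the arm can. A call with a gripper value outside its range is refused whole. The fingers move at their own pace and stop on an object; "grip_force" is the grip in N (left out, the last holds). Time passes only in rows, so rows that do not move let the fingers close, or fill a call up. It gives the time, the measured TCP pose, the force, the opening and the grip force at its end, in the units of the state.
- ctrl.get_state(): the state, without advancing time (a new reading comes with each control period).
- ctrl.get_image(name): name is "scene" or "side" or "wrist"; returns a dict with "frame" (384x512x3 uint8, red, green, blue), "depth" (384x512 float32, m along the optical axis (not along the pixel's ray), 0 where there is no reading), "fx", "fy", "cx", "cy" (pixels), "k1" (the pictures are not rectified: a ray, as slopes to the right and down, at radius r is drawn at 1 + k1 r^2 times it, then the intrinsics apply), "position" and "orientation" of the camera in the world. Camera axes: x right, y down, z forward; pixel columns grow to the right and rows downward; lengths in m; the calibration is good to about 2 mm. A picture is of the moment at which its call begins.
- ctrl.close_job(): hands the job in; it is judged then, once.
Trained networks look in a picture, given as the dict that the camera call returned (one of the last four; its "shot" number tells which), for a name from the list of things; names that differ only in an ending like _2 or _b are one class to them, and where a whole thing is asked for, a point or a joint stands for the part that bears it (a point fixed in the world has none). Each returns a list of dicts, best first, with "score" (0 to 1); they miss things now and then, are a little off and sometimes report something else, mostly with a low value. They report only what shows in the picture. A call takes as long as a camera call.
- ctrl.find_in(target, picture): "centre" ([x, y, z] in m, in world coordinates, good to about 4 mm: the middle of the surface that is visible of it).
- ctrl.silhouettes(target, picture): "region" (384x512 bool, what is visible of it).
The state is a dict: "time": time; "joint_positions": joint angles; "qd": joint speeds; "joint_torque": joint torques, N m; "position": TCP position; "tool_rot": TCP orientation; "ft_force": force on the tool from outside, world axes, zero at the start; "torque": the same for the moment, N m; "grip_width": opening from 0.0 (shut) to 1.0 (fully open); "grip_force": force on a finger pad.
Only numpy, scipy, OpenCV 4.12 (cv2) and the standard library are available. Lean on these libraries where they do the work, as an engineer would, in place of code of your own. Each camera call takes 0.05 s, during which the arm holds its last target. There are 200 camera calls.

## Working session

There is one attempt and no reset: what is moved stays moved. The work goes in short steps, Python scripts to look and compute and a tool call to move; the robot and the scene stay as the last step left them, time stands still between calls to the robot, and variables do not carry over. Pictures are saved under pics/ and viewed, at most 14 in all, crops included, and the job is handed in when it is done.

Besides the shell and the picture viewer there is one more tool, called after ">>>" in YAML: its name, and indented under it one key for each argument. move_arm: Moves the arm, as the interface text tells. Its arguments: {"type":"object","properties":{"increments":{"type":"string"},"grip_force":{"type":"number"}},"required":["increments"]}

```bash
ls; mkdir -p pics; cat > h.py <<'E'
import numpy as np, cv2
from bench import ctrl
from scipy.spatial.transform import Rotation as R
def pose(im):
    o=np.array(im["orientation"],float)
    M=R.from_rotvec(o).as_matrix() if o.shape==(3,) else (o if o.shape==(3,3) else R.from_quat(o).as_matrix())
    return M,np.array(im["position"])
def cloud(im):
    h,w=im["depth"].shape
    u,v=np.meshgrid(np.arange(w),np.arange(h))
    K=np.array([[im["fx"],0,im["cx"]],[0,im["fy"],im["cy"]],[0,0,1]])
    p=cv2.undistortPoints(np.stack([u,v],-1).reshape(-1,1,2).astype(np.float64),K,np.array([im["k1"],0,0,0])).reshape(h,w,2)
    d=im["depth"]; c=np.dstack([p[...,0]*d,p[...,1]*d,d])
    M,t=pose(im); P=c@M.T+t; P[d==0]=np.nan
    return P
def save(im,n): cv2.imwrite("pics/"+n,im["frame"][...,::-1])
def st():
    s=ctrl.get_state(); r=R.from_rotvec(s["tool_rot"]).as_matrix()
    print("t%.1f"%s["time"],"p",np.round(s["position"],4),"z",np.round(r[:,2],3),"y",np.round(r[:,1],3),"F",np.round(s["ft_force"],1),"T",np.round(s["torque"],2),"g",round(s["grip_width"],3),round(s["grip_force"],1),"q",np.round(s["joint_positions"],2))
E
python3 - <<'E'
from h import *
st()
names="mouth1 mat bin bin_handle turnbutton turn_post labelroll scanner tapegun gelbottle gloves stapler tool_grip cap1_hub".split()
for c in ("scene","side"):
    im=ctrl.get_image(c); save(im,c+"0.png"); np.savez(c+"0.npz",P=cloud(im),f=im["frame"])
    print(c,im["position"],im["orientation"],im["k1"])
    for n in names:
        try: print(n,[(np.round(d["centre"],3).tolist(),round(d["score"],2)) for d in ctrl.find_in(n,im)][:5])
        except Exception as e: print(n,e)
E
```

```text
pics
t0.0 p [ 0.1491 -0.632   0.2014] z [-0.001  0.002 -1.   ] y [ 0.23  -0.973 -0.002] F [-0.6 -0.6  0.1] T [0.03 0.06 0.03] g 1.001 0.0 q [ 1.35  0.32 -0.07  1.45  0.02  1.37 -0.06]
scene [ 1.14909721 -0.48969829  1.03752359] [-2.25212969 -1.05203822  0.38102816] 0.0015078746003191023
mouth1 [([0.53, -0.225, 0.048], 0.85), ([0.658, -0.333, 0.046], 0.57)]
mat [([0.466, -0.051, -0.003], 0.55)]
bin [([0.592, 0.216, 0.064], 0.67)]
bin_handle [([0.583, 0.217, 0.07], 0.57)]
turnbutton []
turn_post [([0.512, 0.33, 0.109], 0.55)]
labelroll [([0.431, -0.37, 0.054], 0.66), ([0.63, 0.22, 0.062], 0.39), ([0.465, -0.044, 0.002], 0.38)]
scanner [([0.76, 0.151, 0.033], 0.71), ([0.464, -0.044, -0.004], 0.67), ([0.454, -0.065, 0.034], 0.32)]
tapegun [([0.778, -0.146, 0.024], 0.95)]
gelbottle [([0.403, 0.478, 0.076], 0.7), ([0.63, 0.172, 0.07], 0.58)]
gloves [([0.582, -0.535, 0.077], 0.93), ([0.743, -0.347, 0.044], 0.26)]
stapler [([0.74, -0.348, 0.044], 0.76)]
tool_grip [([0.456, -0.066, 0.032], 0.59), ([0.402, 0.479, 0.076], 0.56)]
cap1_hub [([0.631, 0.171, 0.074], 0.6)]
side [0.2703474  0.9848185
[... 310 characters left out ...]
583, 0.25, 0.065], 0.88)]
bin_handle [([0.586, 0.253, 0.066], 0.62), ([0.434, -0.046, 0.03], 0.23)]
turnbutton [([0.502, 0.341, 0.109], 0.57), ([0.502, -0.194, 0.048], 0.46)]
turn_post [([0.633, -0.302, 0.047], 0.6), ([0.503, 0.337, 0.116], 0.47)]
labelroll [([0.409, -0.342, 0.051], 0.96), ([0.555, -0.486, 0.078], 0.23)]
scanner [([0.739, 0.176, 0.033], 0.87), ([0.58, 0.314, 0.067], 0.56)]
tapegun [([0.749, -0.102, 0.03], 0.57)]
gelbottle [([0.385, 0.514, 0.095], 0.96)]
gloves [([0.556, -0.482, 0.079], 0.67), ([0.635, -0.302, 0.048], 0.45), ([0.46, -0.037, 0.003], 0.44)]
stapler [([0.73, -0.324, 0.038], 0.63)]
tool_grip [([0.436, -0.046, 0.031], 0.57)]
cap1_hub [([0.618, 0.19, 0.074], 0.86)]
```

View pics/scene0.png

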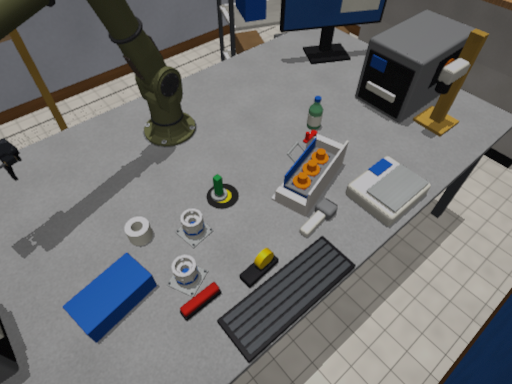

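View pics/side0.png

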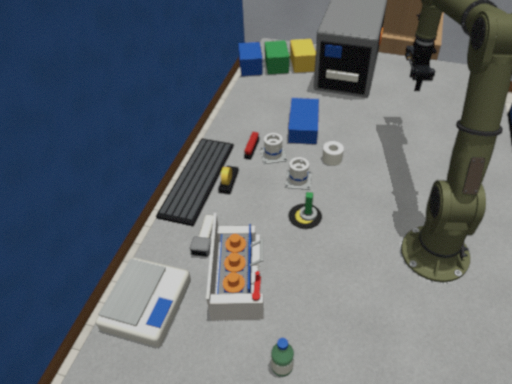

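```bash
python3 - <<'E'
from h import *
from scipy.optimize import least_squares
D={c:np.load(c+"0.npz") for c in("scene","side")}
def sel(c,xy,r,z0,z1,col=None):
    P=D[c]["P"].reshape(-1,3); f=D[c]["f"].reshape(-1,3).astype(int)
    m=(np.hypot(P[:,0]-xy[0],P[:,1]-xy[1])<r)&(P[:,2]>z0)&(P[:,2]<z1)
    if col is not None: m&=col(f)
    return P[m],f[m]
for c in D:
    P,_=sel(c,(0.5,-0.05),0.03,-.05,.02); 
    P=D[c]["P"].reshape(-1,3); b=P[(abs(P[:,2])<.02)&(P[:,0]>.3)&(P[:,0]<.8)&(abs(P[:,1])<.5)]; print(c,"bench z",np.median(b[:,2]),b[:,2].std())
    for xy in((.517,-.21),(.648,-.318)):
        p,_=sel(c,xy,.06,.078,.095)
        if len(p)>5:
            r=least_squares(lambda a:np.hypot(p[:,0]-a[0],p[:,1]-a[1])-.0305,xy,loss="soft_l1",f_scale=.004).x
            print(c,"rim",len(p),p.mean(0).round(4),np.ptp(p,0).round(3),r.round(4))
    g=lambda f:(f[:,1]>f[:,0]+25)&(f[:,1]>f[:,2]+15)
    p,_=sel(c,(.45,-.05),.08,.02,.1,g); print(c,"tool",len(p),np.median(p,0).round(4),p[:,2].max().round(4)); t=p[p[:,2]>.078]; print(" top",len(t),t.mean(0).round(4), cv2.minAreaRect((t[:,:2]*1000).astype(np.float32)) if len(t)>3 else 0)
    ye=lambda f:(f[:,0]>f[:,2]+60)&(f[:,1]>f[:,2]+60)
    bl=lambda f:f.max(1)<60
    p,_=sel(c,(.46,-.045),.1,-.01,.012,bl); print(c,"mat",len(p),cv2.fitEllipse((p[:,:2]*1000).astype(np.float32)), p.mean(0))
    oran=lambda f:(f[:,0]>f[:,2]+70)&(f[:,0]>f[:,1]+35)&(f[:,1]>50)
    p,_=sel(c,(.63,.2),.2,.07,.16,oran); print(c,"orange",len(p),p.mean(0).round(4),p.min(0).round(3),p.max(0).round(3),np.percentile(p[:,2],[5,50,95]).round(3))
    re=lambda f:(f[:,0]>f[:,1]+70)&(f[:,0]>f[:,2]+70)&(f[:,1]<60)
    p,_=sel(c,(.51,.33),.09,.06,.2,re); print(c,"red",len(p),p.mean(0).round(4),p.min(0).round(3),p.max(0).round(3))
    for a,b2 in((.1,.112),(.112,.122),(.122,.16)):
        q=p[(p[:,2]>a)&(p[:,2]<b2)]; print("  ",a,len(q),q.mean(0).round(4) if len(q) else 0)
    im=cv2.resize(D[c]["f"][...,::-1][125:225,265:365] if c=="scene" else D[c]["f"][...,::-1][210:330,190:290],None,fx=4,fy=4,interpolation=cv2.INTER_CUBIC)
    cv2.imwrite(f"pics/{c}_crop.png",im)
a=cv2.imread("pics/scene_crop.png");b=cv2.imread("pics/side_crop.png");b=b[:480]
cv2.imwrite("pics/both.png",np.hstack([cv2.copyMakeBorder(a,0,80,0,0,0),b]))
E
```

```text
scene bench z -0.0006455931982924934 0.003543331737711878
scene rim 193 [ 0.5159 -0.2183  0.0834] [0.072 0.071 0.011] [ 0.5162 -0.2174]
scene rim 240 [ 0.6455 -0.3308  0.0836] [0.072 0.071 0.011] [ 0.6452 -0.3304]
scene tool 125 [ 0.454  -0.0667  0.0638] 0.1
 top 42 [ 0.4503 -0.0637  0.0901] ((445.3297424316406, -62.39556884765625), (25.701515197753906, 23.121007919311523), 19.06068992614746)
scene mat 288 ((447.2220764160156, -50.102386474609375), (99.9393539428711, 102.85149383544922), 100.99146270751953) [ 4.59942991e-01 -5.09790741e-02  1.07029718e-05]
scene orange 497 [0.6118 0.2383 0.0845] [0.51  0.146 0.07 ] [0.658 0.345 0.141] [0.07  0.077 0.103]
scene red 77 [0.5109 0.3277 0.1198] [0.491 0.295 0.107] [0.523 0.37  0.148]
   0.1 16 [0.5068 0.3407 0.1103]
   0.112 39 [0.5099 0.3335 0.1141]
   0.122 22 [0.5156 0.308  0.137 ]
side bench z -1.9278114766652088e-05 0.003934344089408586
side rim 142 [ 0.5087 -0.2132  0.0838] [0.07  0.081 0.014] [ 0.5094 -0.2126]
side rim 123 [ 0.6395 -0.3253  0.0835] [0.07  0.077 0.012] [ 0.6381 -0.3259]
side tool 95 [ 0.438  -0.0445  0.0615] 0.0993
 top 26 [ 0.4383 -0.0448  0.0902] ((434.4000244140625, -50.417381286621094), (30.857580184936523, 16.42455291748047), 53.301185607910156)
side mat 227 ((447.99432373046875, -48.255191802978516), (97.5431900024414, 100.33860778808594), 164.83157348632812) [ 0.45103809 -0.03317997  0.00068257]
side orange 879 [0.5919 0.2645 0.0872] [0.495 0.154 0.07 ] [0.655 0.353 0.151] [0.071 0.081 0.113]
side red 67 [0.5036 0.3411 0.1196] [0.493 0.316 0.108] [0.513 0.379 0.151]
   0.1 13 [0.5036 0.348  0.1107]
   0.112 37 [0.5024 0.3488 0.1152]
   0.122 17 [0.5064 0.3192 0.136 ]
```

View pics/both.png

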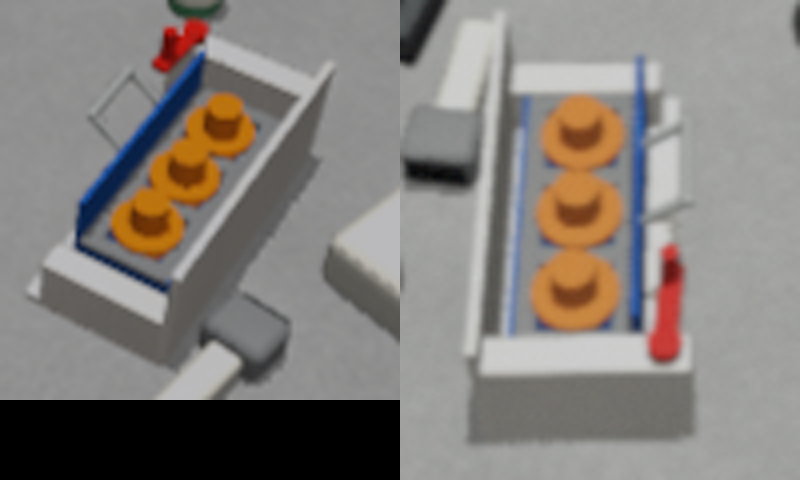

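>>> move_arm:
  increments: "34 19 12 0 0 3.5 0;34 19 12 0 0 3.5 0;34 19 12 0 0 3.5 0;34 19 12 0 0 3.5 0;34 19 12 0 0 3.5 0;34 19 12 0 0 3.5 0;34 19 12 0 0 3.5 0;34 19 12 0 0 3.5 0"

```text
time: 2.17
position: [0.4227, -0.4795, 0.2995]
tool_rot: [2.938, 1.111, 0.0]
ft_force: [1.2, 0.0, -0.2]
grip_width: 1.001
grip_force: 0.0
```

>>> move_arm:
  increments: "17 36 6 0 0 3.7 0;17 36 6 0 0 3.7 0;17 36 6 0 0 3.7 0;17 36 6 0 0 3.7 0;17 36 6 0 0 3.7 0;17 36 6 0 0 3.7 0;17 36 6 0 0 3.7 0;17 36 6 0 0 3.7 0"

```text
time: 2.83
position: [0.5578, -0.1909, 0.3473]
tool_rot: [2.556, 1.825, 0.0]
ft_force: [1.4, 0.5, 1.0]
grip_width: 1.001
grip_force: 0.0
```

```bash
python3 - <<'E'
from h import *
st()
im=ctrl.get_image("wrist"); save(im,"w1.png"); np.savez("w1.npz",P=cloud(im),f=im["frame"])
M,t=pose(im); print("cam",t,M.round(3).tolist(),im["fx"],im["k1"])
D=np.load("side0.npz");D2=np.load("scene0.npz")
# housing: hubs tops
for n in("scene0","side0"):
    D=np.load(n+".npz");P=D["P"].reshape(-1,3);f=D["f"].reshape(-1,3).astype(int)
    near=(np.hypot(P[:,0]-.6,P[:,1]-.22)<.22)
    blue=near&(f[:,2]>f[:,0]+50)&(f[:,2]>f[:,1]+25)&(P[:,2]>.1)&(P[:,2]<.125)
    b=P[blue]; l=cv2.fitLine((b[:,:2]).astype(np.float32),cv2.DIST_HUBER,0,.01,.01).ravel(); print(n,"blue",len(b),l, b.min(0),b.max(0))
    o=near&(f[:,0]>f[:,2]+70)&(f[:,0]>f[:,1]+35)&(f[:,1]>60)&(P[:,0]>.53)
    o=P[o]; zt=np.percentile(o[:,2],97); top=o[(o[:,2]>zt-.02)]
    import cv2 as c
    _,lab,cen=c.kmeans(top.astype(np.float32),3,None,(3,50,1e-5),10,c.KMEANS_PP_CENTERS); print("hubs",zt,cen[np.argsort(cen[:,1])],np.bincount(lab.ravel()))
E
```

```text
t2.8 p [ 0.5578 -0.1909  0.3473] z [ 0.001 -0.001 -1.   ] y [ 0.946 -0.325  0.001] F [1.4 0.5 1. ] T [-0.04 -0.18 -0.01] g 1.001 0.0 q [ 0.73  0.2  -0.54  1.34  0.1   1.63 -0.12]
cam [ 0.57887557 -0.12687115  0.53042816] [[0.946, -0.315, -0.08], [-0.325, -0.916, -0.234], [0.001, 0.248, -0.969]] 330.68981011233416 -0.06780564859280797
scene0 blue 134 [ 0.28423125 -0.95875573  0.57279426  0.20503905] [0.52890901 0.12072871 0.10030288] [0.59756638 0.33904074 0.11603132]
hubs 0.10330063566258363 [[0.6276558  0.17724806 0.10056251]
 [0.60788506 0.24637839 0.10096694]
 [0.58804876 0.31462014 0.10059118]] [51 59 53]
side0 blue 123 [ 0.2900169  -0.95702153  0.55313975  0.25357273] [0.52377282 0.12818851 0.10777256] [0.59282528 0.34948685 0.11941952]
hubs 0.10464187237865678 [[0.62123126 0.18418945 0.09901113]
 [0.6012992  0.25347352 0.09935686]
 [0.5810863  0.3209155  0.09946758]] [104 121 112]
```

```bash
cat >> h.py <<'E'
def rimfit(P,xy,zlo=.078,zhi=.092,r0=.05):
    p=P.reshape(-1,3); p=p[(np.hypot(p[:,0]-xy[0],p[:,1]-xy[1])<r0)&(p[:,2]>zlo)&(p[:,2]<zhi)]
    (x,y),r=cv2.minEnclosingCircle((p[:,:2]*1000).astype(np.float32))
    c=np.median(p,0)[:2]
    for _ in range(20):  # centre from angular-binned mean radius
        a=np.arctan2(p[:,1]-c[1],p[:,0]-c[0]); k=((a+np.pi)/(2*np.pi)*24).astype(int)%24
        m=np.array([p[k==i,:2].mean(0) for i in range(24) if (k==i).sum()>2])
        A=np.c_[2*m,np.ones(len(m))]; s=np.linalg.lstsq(A,(m**2).sum(1),rcond=None)[0]; c=s[:2]
    return len(p),c.round(4),np.sqrt(s[2]+c@c).round(4),len(m),p[:,2].mean().round(4),(x,y,r)
E
python3 - <<'E'
from h import *
D=np.load("w1.npz");P=D["P"]
for xy in((.513,-.215),(.642,-.328)): print(rimfit(P,xy))
print(np.nanmedian(P[...,2]))
E
```

```text
(1120, array([ 0.5101, -0.2149]), np.float64(0.0304), 24, np.float64(0.0853), (509.6556396484375, -215.49021911621094, 36.1230583190918))
(600, array([ 0.6397, -0.3269]), np.float64(0.0302), 16, np.float64(0.0852), (639.3340454101562, -328.0688171386719, 35.83271026611328))
0.0184085480570082
```

View pics/w1.png

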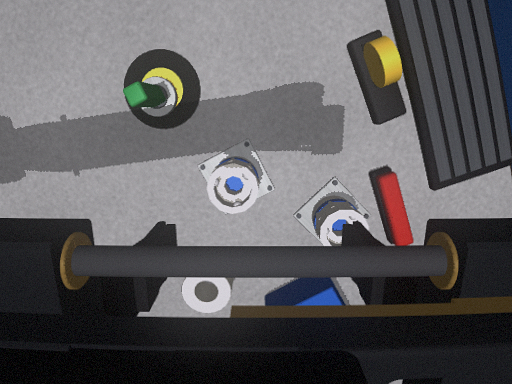

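>>> move_arm:
  increments: "-2 40 0 0 0 3.5 0;-2 40 0 0 0 3.5 0;-2 40 0 0 0 3.5 0;-2 40 0 0 0 3.5 0;-2 40 0 0 0 3.5 0;-2 40 0 0 0 3.5 0;-2 40 0 0 0 3.5 0;-2 40 0 0 0 3.5 0"

```text
time: 3.55
position: [0.5409, 0.1288, 0.347]
tool_rot: [2.039, 2.388, 0.0]
ft_force: [1.1, 0.9, 0.2]
grip_width: 0.997
grip_force: 0.0
```

>>> move_arm:
  increments: "-4 15 0 0 0 1 96;-4 15 0 0 0 1 138;-4 15 0 0 0 1 138;-4 15 0 0 0 1 138;-4 15 0 0 0 1 138;-4 15 0 0 0 1 138;0 0 0 0 0 1 138;0 0 0 0 0 0 138"

```text
time: 4.22
position: [0.5171, 0.218, 0.3466]
tool_rot: [1.89, 2.509, -0.0]
ft_force: [0.7, -0.1, 0.1]
grip_width: 0.499
grip_force: 0.0
```

```bash
python3 - <<'E'
from h import *
st()
im=ctrl.get_image("wrist"); save(im,"w2.png"); P=cloud(im); np.savez("w2.npz",P=P,f=im["frame"])
P=P.reshape(-1,3);f=im["frame"].reshape(-1,3).astype(int)
near=(np.hypot(P[:,0]-.58,P[:,1]-.25)<.22)
red=P[near&(f[:,0]>f[:,1]+70)&(f[:,0]>f[:,2]+70)&(f[:,1]<70)&(P[:,2]>.09)]
t=red[red[:,2]>.136]; print("post",len(t),t.mean(0).round(4),np.ptp(t,0).round(3),"bar",len(red),red[red[:,2]<.12].mean(0).round(4), cv2.minAreaRect((red[red[:,2]<.12,:2]*1000).astype(np.float32)))
o=P[near&(f[:,0]>f[:,2]+70)&(f[:,0]>f[:,1]+35)&(f[:,1]>60)&(P[:,2]>.095)&(P[:,2]<.11)&(P[:,0]>.54)]
_,lab,cen=cv2.kmeans(o.astype(np.float32),3,None,(3,50,1e-5),10,cv2.KMEANS_PP_CENTERS); print("hubs",cen[np.argsort(cen[:,1])],np.bincount(lab.ravel()))
for i in range(3):
    q=o[lab.ravel()==i]; print(cv2.minEnclosingCircle((q[:,:2]*1000).astype(np.float32)))
b=P[near&(f[:,2]>f[:,0]+50)&(f[:,2]>f[:,1]+25)&(P[:,2]>.108)&(P[:,2]<.12)]
print("panel",len(b),b.mean(0),cv2.minAreaRect((b[:,:2]*1000).astype(np.float32)) if len(b) else 0)
h=P[near&(P[:,2]>.122)&(P[:,2]<.145)]; xh=np.array([.958,.287]);rel=(h[:,:2]-[.5566,.2357]);u=rel@xh;v=rel@[-.287,.958];k=(u<-.01)&(abs(v)<.05); print("handle",k.sum(),h[k].mean(0),u[k].mean(),v[k].min(),v[k].max())
E
```

```text
t4.2 p [0.5171 0.218  0.3466] z [ 0. -0. -1.] y [0.961 0.276 0.   ] F [ 0.7 -0.1  0.1] T [-0.06 -0.11  0.01] g 0.499 0.0 q [ 0.31  0.18 -0.87  1.4   0.14  1.62 -0.27]
post 28 [0.5096 0.3129 0.1474] [0.013 0.013 0.004] bar 166 [0.5054 0.3329 0.1136] ((504.3268737792969, 337.8204040527344), (20.282939910888672, 76.98526000976562), 13.911294937133789)
hubs [[0.622393   0.17973985 0.10295935]
 [0.60191226 0.24908859 0.10278948]
 [0.58208936 0.31630373 0.10294881]] [462 574 516]
((622.62646484375, 179.29286193847656), 17.134428024291992)
((582.4266967773438, 316.3944091796875), 16.907285690307617)
((601.95556640625, 249.02671813964844), 17.02613639831543)
panel 747 [0.55616577 0.24126606 0.11475425] ((557.6561889648438, 236.1552276611328), (5.758407115936279, 232.44049072265625), 16.39714813232422)
handle 696 [0.52341583 0.22732404 0.13478979] -0.03419433198090867 -0.03940580891999431 0.03970852134100659
```

View pics/w2.png

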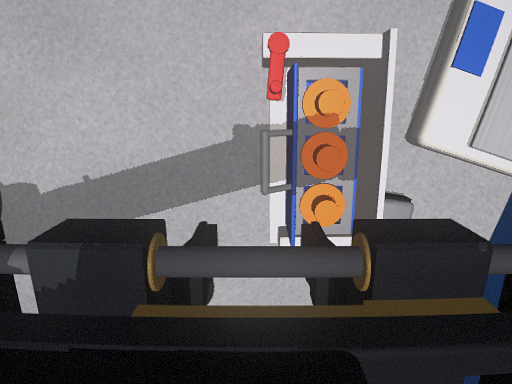

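>>> move_arm:
  increments: "-1 12 -13 0 0 0.4 165;-1 12 -13 0 0 0 165;-1 12 -13 0 0 0 165;-1 12 -13 0 0 0 165;-1 12 -13 0 0 0 165;-1 12 -13 0 0 0 165;-1 12 -13 0 0 0 165;0.5 11 -13 0 0 0 165"

```text
time: 4.93
position: [0.5105, 0.3127, 0.2408]
tool_rot: [-1.885, -2.513, 0.001]
ft_force: [0.6, -0.1, -0.1]
grip_width: 0.352
grip_force: 0.0
```

>>> move_arm:
  increments: "0 0 -15 0 0 0 165;0 0 -15 0 0 0 165;0 0 -15 0 0 0 165;0 0 -15 0 0 0 165;0 0 -15 0 0 0 165;0 0 -15 0 0 0 165;0 0 -15 0 0 0 165;0 0 -15 0 0 0 165"

```text
time: 5.6
position: [0.5106, 0.3118, 0.1206]
tool_rot: [-1.886, -2.512, 0.001]
ft_force: [0.0, 0.5, 0.1]
grip_width: 0.353
grip_force: 0.0
```

```bash
python3 -c "
from h import *
st()"
```

```text
t5.6 p [0.5106 0.3118 0.1206] z [-0.001 -0.    -1.   ] y [ 0.96   0.279 -0.001] F [0.  0.5 0.1] T [ 0.05 -0.13  0.01] g 0.353 0.0 q [ 0.11  0.39 -0.86  1.66  0.31  1.23 -0.54]
```

>>> move_arm:
  increments: "-5.3 -1.3 0 0 0 -6 165;-5.4 -0.7 0 0 0 -6 165;-5.4 -0.1 0 0 0 -6 165;-5.4 0.4 0 0 0 -6 165;-5.3 1 0 0 0 -6 165;-5.2 1.5 0 0 0 -6 165;-5 2.1 0 0 0 -6 165;-4.8 2.6 0 0 0 -6 165"

```text
time: 6.27
position: [0.4693, 0.3172, 0.1216]
tool_rot: [2.749, 1.52, 0.0]
ft_force: [1.8, 1.1, -0.2]
grip_width: 0.351
grip_force: 0.6
```

>>> move_arm:
  increments: "-4.5 3.1 0 0 0 -6 165;-4.1 3.5 0 0 0 -6 165;-3.7 4 0 0 0 -6 165;-3.3 4.3 0 0 0 -6 165;-2.8 4.6 0 0 0 -6 165;-2.3 4.9 0 0 0 -6 165;-1.8 5.1 0 0 0 -6 165;-1.3 5.3 0 0 0 -6 165"

```text
time: 6.93
position: [0.4455, 0.3517, 0.1215]
tool_rot: [3.128, 0.271, -0.0]
ft_force: [1.1, -1.6, 0.2]
grip_width: 0.354
grip_force: 0.6
```

```bash
python3 -c "
from h import *
st()
im=ctrl.get_image('side'); P=cloud(im).reshape(-1,3);f=im['frame'].reshape(-1,3).astype(int)
red=P[(np.hypot(P[:,0]-.49,P[:,1]-.34)<.09)&(f[:,0]>f[:,1]+70)&(f[:,0]>f[:,2]+70)&(f[:,1]<60)&(P[:,2]>.09)]
print(len(red),red.mean(0),red.min(0),red.max(0))
cv2.imwrite('pics/s3.png',cv2.resize(im['frame'][200:340,180:330,::-1],None,fx=4,fy=4))
"
```

```text
t6.9 p [0.4455 0.3517 0.1215] z [-0.    -0.002 -1.   ] y [ 0.172 -0.985  0.002] F [ 1.1 -1.6  0.2] T [-0.3  -0.17  0.03] g 0.354 0.6 q [-0.14  0.26 -0.66  1.74  0.17  1.19 -2.25]
26 [0.50130708 0.36882057 0.11301727] [0.49466188 0.3586006  0.10819415] [0.50753325 0.37768669 0.11726105]
```

View pics/s3.png

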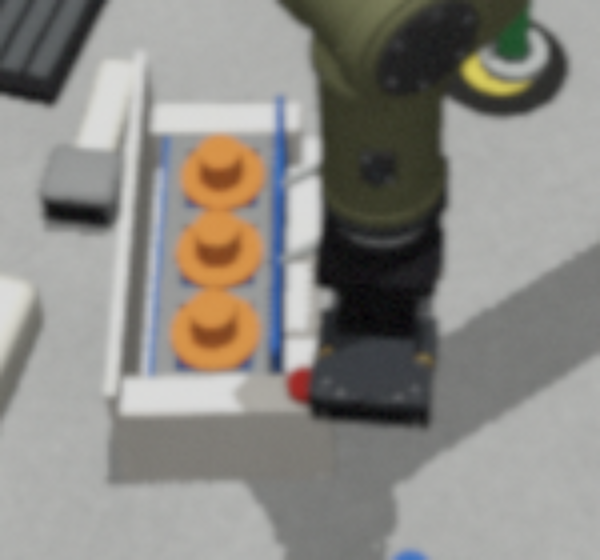

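>>> move_arm:
  increments: "0 0 35 0 0 0 165;0 0 25 0 0 0 165;9.5 -15.8 0 0 0 7 185;9.5 -15.8 0 0 0 7 185;9.5 -15.8 0 0 0 7 185;9.5 -15.8 0 0 0 7 185;9.5 -15.8 0 0 0 7 185;9.5 -15.8 0 0 0 7 185"

```text
time: 7.65
position: [0.5024, 0.2566, 0.1816]
tool_rot: [2.815, 1.395, -0.001]
ft_force: [-0.6, 0.8, -0.4]
grip_width: 0.272
grip_force: 0.0
```

>>> move_arm:
  increments: "9.5 -15.8 0 0 0 7 185;9.5 -15.8 0 0 0 7 185;0 0 0 0 0 7 185;0 0 0 0 0 7 185;0 0 0 0 0 7 185;0 0 0 0 0 7 185;0 0 0 0 0 7 185;0 0 0 0 0 5 185"

```text
time: 8.32
position: [0.521, 0.2258, 0.1816]
tool_rot: [-1.875, -2.52, 0.001]
ft_force: [-0.9, 0.4, 0.6]
grip_width: 0.271
grip_force: 0.0
```

```bash
python3 -c "
from h import *
st()
im=ctrl.get_image('scene'); P=cloud(im).reshape(-1,3);f=im['frame'].reshape(-1,3).astype(int)
red=P[(np.hypot(P[:,0]-.49,P[:,1]-.34)<.09)&(f[:,0]>f[:,1]+70)&(f[:,0]>f[:,2]+70)&(f[:,1]<60)&(P[:,2]>.09)]
print(len(red),red.mean(0),red[red[:,2]>.13].mean(0), red[red[:,2]<.12].mean(0))
"
```

```text
t8.3 p [0.521  0.2258 0.1816] z [-0.001 -0.    -1.   ] y [ 0.958  0.287 -0.001] F [-0.9  0.4  0.6] T [ 0.   -0.12  0.01] g 0.271 0.0 q [ 0.22  0.23 -0.77  1.67  0.17  1.31 -0.29]
46 [0.48506291 0.35221194 0.11119421] [nan nan nan] [0.48506291 0.35221194 0.11119421]<string>:6: RuntimeWarning: Mean of empty slice.
  ret = um.true_divide(
```

>>> move_arm:
  increments: "0 0 -8 0 0 0 185;0 0 -8 0 0 0 185;0 0 -8 0 0 0 185;0 0 -8 0 0 0 185;0 0 -8 0 0 0 185;0 0 -8 0 0 0 185;0 0 -8 0 0 0 185;0 0 -6 0 0 0 185"

```text
time: 9.03
position: [0.5208, 0.2261, 0.1194]
tool_rot: [-1.884, -2.513, 0.001]
ft_force: [0.2, -1.0, -0.0]
grip_width: 0.278
grip_force: 0.0
```

>>> move_arm:
  increments: "-3.3 -1 -1 0 0 0 185;-3.3 -1 -1 0 0 0 185;-3.3 -1 -1 0 0 0 185;-3.3 -1 -1 0 0 0 185;-3.3 -1 -1.2 0 0 0 185;-3.3 -1 -1.4 0 0 0 185;-3.3 -1 -1.5 0 0 0 185;-3.3 -1 -1.6 0 0 0 185"

```text
time: 9.7
position: [0.4978, 0.2194, 0.1139]
tool_rot: [1.882, 2.509, 0.01]
ft_force: [2.3, -0.0, 11.0]
grip_width: 0.278
grip_force: 5.5
```

```bash
python3 -c "
from h import *
st()
im=ctrl.get_image('scene'); 
a=cv2.resize(im['frame'][115:225,255:365,::-1],None,fx=4,fy=4,interpolation=cv2.INTER_CUBIC)
im=ctrl.get_image('side'); 
b=cv2.resize(im['frame'][210:320,190:280,::-1],None,fx=4,fy=4,interpolation=cv2.INTER_CUBIC)
cv2.imwrite('pics/b4.png',np.hstack([a,b]))
"
```

```text
t9.7 p [0.4978 0.2194 0.1139] z [ 0.008  0.002 -1.   ] y [0.96  0.28  0.008] F [ 2.3 -0.  11. ] T [ 0.09 -0.72 -0.01] g 0.278 5.5 q [ 0.23  0.23 -0.77  1.81  0.17  1.16 -0.32]
```

View pics/b4.png

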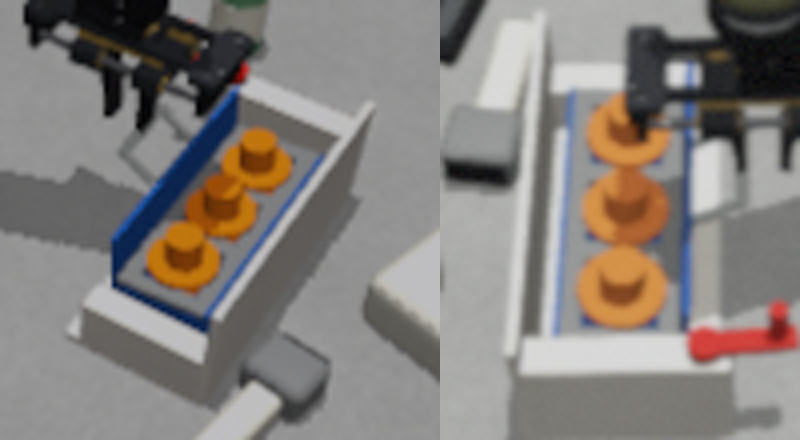

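```bash
cat >> h.py <<'E'
xh=np.array([.959,.283]);yh=np.array([-.283,.959]);PV=np.array([.5548,.2353])
def hf(P): r=P[:,:2]-PV; return np.c_[r@xh,r@yh,P[:,2]-.014]
def binq(cam="scene"):
    im=ctrl.get_image(cam);P=cloud(im).reshape(-1,3);f=im["frame"].reshape(-1,3).astype(int)
    H=hf(P); m=(f[:,2]>f[:,0]+40)&(f[:,2]>f[:,1]+20)&(H[:,0]<.015)&(H[:,0]>-.12)&(abs(H[:,1])<.118)&(H[:,2]>.02)&(H[:,2]<.12)
    b=H[m]; c=b.mean(0); n=np.linalg.svd(b-c)[2][2]; n=n*np.sign(n[0]); return len(b),np.arctan2(n[2],n[0]),c,b[:,2].max()
E
python3 -c "
from h import *
print(binq())
im=ctrl.get_image('scene');P=cloud(im).reshape(-1,3);H=hf(P);f=im['frame'].reshape(-1,3).astype(int)
h=H[(H[:,0]<-.015)&(H[:,0]>-.1)&(abs(H[:,1])<.05)&(H[:,2]>.08)&(H[:,2]<.14)&(f.min(1)>75)]
for a in np.arange(-.05,.05,.01):
  q=h[(h[:,1]>=a)&(h[:,1]<a+.01)]; print(round(a,3),len(q),q.mean(0).round(4) if len(q) else 0)
"
```

```text
(284, np.float64(0.13904978056822587), array([ 0.00178383, -0.01091184,  0.0837788 ]), np.float64(0.10181195379838771))
-0.05 10 [-0.0281 -0.042   0.1083]
-0.04 15 [-0.035  -0.0366  0.113 ]
-0.03 4 [-0.0386 -0.0256  0.117 ]
-0.02 9 [-0.0505 -0.0133  0.1201]
-0.01 6 [-0.0521 -0.0048  0.1219]
0.0 7 [-0.0554  0.0068  0.1217]
0.01 2 [-0.0365  0.017   0.1153]
0.02 10 [-0.0308  0.0263  0.112 ]
0.03 10 [-0.0305  0.031   0.1115]
0.04 0 0
```

>>> move_arm:
  increments: "-3 -0.9 4 0 0 0 185;-3.7 -1.1 0 0 0 0 185;-3.7 -1.1 -1 0 0 0 185;-3.7 -1.1 -2 0 0 0 185;-3.7 -1.1 -2.5 0 0 0 185;-3.7 -1.1 -3 0 0 0 185;-3.7 -1.1 -3 0 0 0 185;-3.7 -1.1 -3 0 0 0 185"

```text
time: 10.57
position: [0.4653, 0.2094, 0.0998]
tool_rot: [-1.884, -2.513, 0.001]
ft_force: [0.1, -0.5, 0.1]
grip_width: 0.274
grip_force: 0.0
```

```bash
python3 -c "
from h import *
st();print(binq())"
```

```text
t10.6 p [0.4653 0.2094 0.0998] z [-0. -0. -1.] y [ 0.96  0.28 -0.  ] F [ 0.1 -0.5  0.1] T [ 0.   -0.1   0.02] g 0.274 0.0 q [ 0.25  0.17 -0.78  1.9   0.13  1.13 -0.3 ]
(283, np.float64(0.12276190662806223), array([ 0.00166955, -0.0108044 ,  0.08376842]), np.float64(0.10342700456630073))
```

>>> move_arm:
  increments: "0 0 36 0 0 0 185;0 0 36 0 0 0 185;8 0 36 0 0 0 185;8 0 36 0 0 0 185;8 -4 36 0 0 0 185;8 -4 36 0 0 0 185;0 -4 0 0 0 0 185;0 0 0 0 0 0 185"

```text
time: 11.28
position: [0.4994, 0.1973, 0.3182]
tool_rot: [1.885, 2.51, 0.005]
ft_force: [-0.4, 0.4, -0.9]
grip_width: 0.27
grip_force: 0.0
```

```bash
python3 - <<'E'
from h import *
st()
im=ctrl.get_image("wrist"); save(im,"w5.png"); P=cloud(im).reshape(-1,3); f=im["frame"].reshape(-1,3).astype(int); H=hf(P)
b=H[(f[:,2]>f[:,0]+50)&(f[:,2]>f[:,1]+25)&(H[:,0]<.03)&(H[:,0]>-.12)&(abs(H[:,1])<.118)&(H[:,2]>.03)]
for z in np.arange(.03,.11,.01):
    q=b[(b[:,2]>=z)&(b[:,2]<z+.01)]; print(z.round(3),len(q),q.mean(0).round(4) if len(q) else "")
h=H[(H[:,0]<-.018)&(H[:,0]>-.1)&(abs(H[:,1])<.05)&(H[:,2]>.07)&(H[:,2]<.2)]
for a in np.arange(-.05,.05,.01):
    q=h[(h[:,1]>=a)&(h[:,1]<a+.01)]; print(round(a,3),len(q),np.median(q,0).round(4) if len(q) else 0)
o=H[(f[:,0]>f[:,2]+70)&(f[:,0]>f[:,1]+35)&(f[:,1]>60)&(H[:,2]>.084)&(H[:,0]>0)&(abs(H[:,1])<.1)]
print(len(o),o.mean(0),o.max(0))
E
```

```text
t11.3 p [0.4994 0.1973 0.3182] z [ 0.004  0.001 -1.   ] y [0.96  0.279 0.004] F [-0.4  0.4 -0.9] T [ 0.03 -0.15 -0.  ] g 0.27 0.0 q [ 0.29  0.09 -0.77  1.52  0.06  1.55 -0.19]
0.03 0 
0.04 0 
0.05 2 [0.0175 0.0458 0.0552]
0.06 0 
0.07 0 
0.08 0 
0.09 189 [-0.0055  0.0161  0.0995]
0.1 663 [-0.0054  0.0097  0.101 ]
-0.05 0 0
-0.04 189 [-0.0346 -0.0345  0.1124]
-0.03 80 [-0.0454 -0.0252  0.1198]
-0.02 80 [-0.0455 -0.0149  0.1196]
-0.01 81 [-0.0456 -0.0048  0.1196]
0.0 81 [-0.0456  0.0054  0.1197]
0.01 81 [-0.0457  0.0152  0.1195]
0.02 85 [-0.0457  0.0251  0.1194]
0.03 208 [-0.0344  0.0345  0.1129]
0.04 0 0
1813 [0.04157729 0.00539503 0.09280734] [0.05839489 0.0859809  0.09565671]
```

View pics/w5.png

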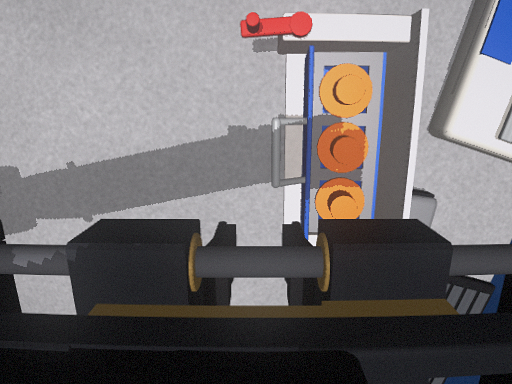

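>>> move_arm:
  increments: "3 6 -20 0 0 0 185;3 6 -20 0 0 0 185;3 6 -20 0 0 0 185;3 6 -20 0 0 0 185;0 1 -25 0 0 0 185;0 0 -25 0 0 0 185;0 0 -25 0 0 0 185;0 0 -25 0 0 0 185"

```text
time: 12.0
position: [0.5079, 0.2225, 0.1333]
tool_rot: [-1.882, -2.513, 0.004]
ft_force: [-0.3, 0.2, 0.4]
grip_width: 0.276
grip_force: 0.0
```

>>> move_arm:
  increments: "0 0 -15 0 0 0 185;0 0 -15 0 0 0 185;0 0 0 0 0 0 235;0 0 0 0 0 0 235;0 0 0 0 0 0 235;0 0 0 0 0 0 235;0 0 0 0 0 0 235;0 0 0 0 0 0 235"
  grip_force: 15

```text
time: 12.67
position: [0.5123, 0.2235, 0.1073]
tool_rot: [1.883, 2.511, 0.008]
ft_force: [6.2, 1.3, -7.0]
grip_width: 0.105
grip_force: 15.0
```

```bash
python3 -c "
from h import *
st()"
```

```text
t12.7 p [0.5123 0.2235 0.1073] z [ 0.005  0.002 -1.   ] y [0.96  0.28  0.006] F [ 6.2  1.3 -7. ] T [ 0.57 -1.69  0.01] g 0.105 15.0 q [ 0.21  0.27 -0.77  1.78  0.21  1.16 -0.34]
```

>>> move_arm:
  increments: "-4.9 -1.4 -2.2 0 0 0 235;-4.8 -1.4 -2.4 0 0 0 235;-4.6 -1.4 -2.6 0 0 0 235;-4.6 -1.4 -2.8 0 0 0 235;-4.4 -1.3 -3 0 0 0 235;-4.3 -1.3 -3.3 0 0 0 235;-4.2 -1.2 -3.5 0 0 0 235;-3.9 -1.2 -3.6 0 0 0 235"

```text
time: 13.33
position: [0.4766, 0.2131, 0.0853]
tool_rot: [1.882, 2.51, 0.008]
ft_force: [4.3, 0.9, 5.3]
grip_width: 0.103
grip_force: 15.0
```

>>> move_arm:
  increments: "-2.9 -0.9 -2.4 0 0 0 235;0 0 0 0 0 0 235;0 0 0 0 0 0 235;0 0 0 0 0 0 180;0 0 0 0 0 0 180;0 0 0 0 0 0 180;0 0 0 0 0 0 180;0 0 0 0 0 0 180"

```text
time: 14.0
position: [0.4701, 0.2107, 0.0798]
tool_rot: [-1.883, -2.513, 0.003]
ft_force: [0.1, -0.1, 0.3]
grip_width: 0.284
grip_force: 0.0
```

```bash
python3 -c "
from h import *
st()"
```

```text
t14.0 p [0.4701 0.2107 0.0798] z [-0.002 -0.001 -1.   ] y [ 0.96   0.28  -0.003] F [ 0.1 -0.1  0.3] T [-0.   -0.1  -0.04] g 0.284 0.0 q [ 0.24  0.21 -0.78  1.91  0.17  1.09 -0.32]
```

>>> move_arm:
  increments: "0 0 34 0 0 0 97;0 0 40 0 0 0 97;5 -2 40 0 0 0 97;6 -2 40 0 0 0 97;6 -4 40 0 0 0 97;6 -4 40 0 0 0 97;6 0 0 0 0 0 97;0 0 0 0 0 0 97"

```text
time: 14.67
position: [0.5021, 0.1991, 0.3165]
tool_rot: [1.885, 2.511, 0.005]
ft_force: [0.5, -0.8, -1.0]
grip_width: 0.618
grip_force: 0.0
```

```bash
python3 - <<'E'
from h import *
st()
im=ctrl.get_image("wrist"); save(im,"w6.png"); P=cloud(im); np.savez("w6.npz",P=P,f=im["frame"]);P=P.reshape(-1,3); f=im["frame"].reshape(-1,3).astype(int); H=hf(P)
h=H[(H[:,0]<-.06)&(H[:,0]>-.12)&(abs(H[:,1])<.025)&(H[:,2]>.07)&(H[:,2]<.2)]; print("bar",len(h),np.median(h,0))
o=H[(f[:,0]>f[:,2]+70)&(f[:,0]>f[:,1]+35)&(f[:,1]>60)&(H[:,2]>.06)&(H[:,0]>-.08)&(abs(H[:,1])<.1)]
print(len(o))
from scipy.optimize import minimize_scalar
# plane of hub tops: rotate by q to bin frame, tops at z_b~.089
for q in np.arange(.40,.52,.02):
    zb=-o[:,0]*np.sin(q)*-1*-1+o[:,2]*np.cos(q); xb=o[:,0]*np.cos(q)+o[:,2]*np.sin(q)
    t=zb>.083
    if t.sum()>30: A=np.c_[xb[t],np.ones(t.sum())]; s=np.linalg.lstsq(A,zb[t],rcond=None)[0]; print(q.round(2),t.sum(),"slope",s[0].round(3),"z",np.median(zb[t]).round(4))
    for y in(-.072,0,.072):
        k=t&(abs(o[:,1]-y)<.02)
        if k.sum()>10:print("   ",y,k.sum(),cv2.minEnclosingCircle(np.c_[xb[k],o[k,1]].astype(np.float32)*1000))
E
```

```text
t14.7 p [0.5021 0.1991 0.3165] z [ 0.004  0.001 -1.   ] y [0.96  0.279 0.004] F [ 0.5 -0.8 -1. ] T [-0.01 -0.11  0.06] g 0.618 0.0 q [ 0.3   0.1  -0.78  1.52  0.07  1.55 -0.2 ]
bar 346 [-0.08716325  0.00123132  0.09201917]
6007
0.4 2066 slope 0.413 z 0.093
    -0.072 607 ((39.54387664794922, -72.28657531738281), 17.306779861450195)
    0 687 ((63.21462631225586, -3.5561656951904297), 41.007484436035156)
    0.072 772 ((40.274845123291016, 70.27481842041016), 17.444101333618164)
0.42 2045 slope 0.437 z 0.0922
    -0.072 602 ((41.2895622253418, -72.2814712524414), 17.245914459228516)
    0 678 ((67.2060317993164, -3.838953733444214), 43.19267272949219)
    0.072 765 ((42.02692794799805, 70.29602813720703), 17.397167205810547)
0.44 2025 slope 0.461 z 0.0913
    -0.072 595 ((42.97916030883789, -72.24334716796875), 17.147796630859375)
    0 673 ((71.17337799072266, -4.118400573730469), 45.36445999145508)
    0.072 757 ((43.76129913330078, 70.31902313232422), 17.344493865966797)
0.46 1999 slope 0.485 z 0.0905
    -0.072 588 ((44.73776626586914, -72.2400894165039), 17.11888313293457)
    0 665 ((75.11467742919922, -4.394062519073486), 47.521400451660156)
    0.072 746 ((45.38517379760742, 70.33369445800781), 17.22437858581543)
0.48 1974 slope 0.506 z 0.0896
    -0.072 577 ((46.47835922241211, -72.23624420166016), 17.083560943603516)
    0 655 ((79.028076171875, -4.6653242111206055), 49.66209030151367)
    0.072 742 ((47.14051818847656, 70.34009552001953), 17.217350006103516)
0.5 1953 slope 0.524 z 0.0886
    -0.072 571 ((48.20027160644531, -72.2318344116211), 17.04183006286621)
    0 648 ((82.91171264648438, -4.9319658279418945), 51.785274505615234)
    0.072 734 ((48.885807037353516, 70.35323333740234), 17.208534240722656)
```

```bash
python3 - <<'E'
from h import *
D=np.load("w6.npz");P=D["P"].reshape(-1,3);f=D["f"].reshape(-1,3).astype(int);H=hf(P)
o=H[(f[:,0]>f[:,2]+70)&(f[:,0]>f[:,1]+35)&(f[:,1]>60)&(H[:,2]>.05)&(H[:,0]>-.08)&(abs(H[:,1])<.11)]
for q in np.arange(.44,.56,.02):
    zb=-o[:,0]*np.sin(q)+o[:,2]*np.cos(q); xb=o[:,0]*np.cos(q)+o[:,2]*np.sin(q)
    r=[]
    for y in(-.072,0,.072):
        k=(zb>.08)&(np.hypot(o[:,1]-y,xb-.047)<.019)
        A=np.c_[xb[k],np.ones(k.sum())]; s=np.linalg.lstsq(A,zb[k],rcond=None)[0]
        c=cv2.minEnclosingCircle(np.c_[xb[k],o[k,1]].astype(np.float32)*1000)
        r.append((k.sum(),s[0].round(3),zb[k].mean().round(4),np.round(c[0],1),round(c[1],1)))
    print(q.round(2),r)
E
```

```text
0.44 [(np.int64(585), np.float64(-0.064), np.float64(0.0908), array([ 43.4, -72.4]), 16.9), (np.int64(656), np.float64(-0.07), np.float64(0.0908), array([43.6, -0.5]), 17.0), (np.int64(745), np.float64(-0.046), np.float64(0.0908), array([43.8, 70.5]), 17.3)]
0.46 [(np.int64(603), np.float64(-0.063), np.float64(0.09), array([ 44.9, -72.5]), 17.0), (np.int64(676), np.float64(-0.06), np.float64(0.09), array([45.1, -0.4]), 17.1), (np.int64(765), np.float64(-0.044), np.float64(0.09), array([45.5, 70.4]), 17.3)]
0.48 [(np.int64(598), np.float64(-0.061), np.float64(0.0892), array([ 46.5, -72.2]), 17.1), (np.int64(672), np.float64(-0.058), np.float64(0.0892), array([46.5, -0.2]), 17.2), (np.int64(763), np.float64(-0.051), np.float64(0.0891), array([47.2, 70.4]), 17.2)]
0.5 [(np.int64(591), np.float64(-0.064), np.float64(0.0884), array([ 48.2, -72.2]), 17.0), (np.int64(663), np.float64(-0.063), np.float64(0.0883), array([48.2, -0.3]), 17.2), (np.int64(730), np.float64(-0.033), np.float64(0.0884), array([48.9, 70.4]), 17.2)]
0.52 [(np.int64(558), np.float64(-0.057), np.float64(0.0876), array([ 49.8, -72.4]), 16.9), (np.int64(626), np.float64(-0.048), np.float64(0.0876), array([49.9, -0.3]), 17.1), (np.int64(672), np.float64(-0.024), np.float64(0.0876), array([50.6, 70.4]), 17.2)]
0.54 [(np.int64(507), np.float64(-0.047), np.float64(0.0868), array([ 51.4, -72.5]), 16.7), (np.int64(569), np.float64(-0.045), np.float64(0.0867), array([51.4, -0.5]), 16.9), (np.int64(627), np.float64(-0.043), np.float64(0.0866), array([52.3, 70.4]), 17.2)]
0.56 [(np.int64(465), np.float64(-0.062), np.float64(0.0858), array([ 53. , -72.6]), 16.6), (np.int64(531), np.float64(-0.063), np.float64(0.0858), array([53.1, -0.6]), 16.8), (np.int64(577), np.float64(-0.065), np.float64(0.0856), array([53.7, 70.3]), 17.0)]
```

>>> move_arm:
  increments: "6 -5 -10 0 0 7 97;6 -5 -10 0 0 7 97;6 -5 -10 0 0 7 97;6 -5 -10 0 0 7 97;6 -5 -10 0 0 7 97;6 -5 -10 0 0 7 97;6 -5 -10 0 0 7 97;6 -5 -10 0 0 7 97"

```text
time: 15.38
position: [0.5466, 0.1589, 0.2318]
tool_rot: [-0.472, -3.102, 0.002]
ft_force: [0.2, -0.2, 0.2]
grip_width: 0.617
grip_force: 0.0
```

>>> move_arm:
  increments: "0 0 -10 0 0 7 97;0 0 -10 0 0 7 97;0 0 -10 0 0 7 97;0 0 -10 0 0 7 97;0 0 -10 0 0 6.2 97;0 0 -10 2 -6.8 0 97;0 0 -10 2 -6.8 0 97;0 0 -5 2 -6.8 0 97"

```text
time: 16.05
position: [0.5463, 0.1594, 0.1551]
tool_rot: [-0.397, 2.746, 0.08]
ft_force: [-1.2, 3.3, -0.1]
grip_width: 0.619
grip_force: 0.0
```

>>> move_arm:
  increments: "0 0 0 2 -6.8 0 97;0 0 0 0 0 0 97;0 0 0 0 0 0 97;0 0 0 0 0 0 97;0 0 0 0 0 0 97;0 0 0 0 0 0 97;0 0 0 0 0 0 97;0 0 0 0 0 0 97"

```text
time: 16.72
position: [0.5491, 0.16, 0.1599]
tool_rot: [-0.381, 2.623, 0.098]
ft_force: [0.3, 0.7, 0.2]
grip_width: 0.619
grip_force: 0.0
```

```bash
python3 -c "
from h import *
st()
p=ctrl.get_state()['position']; 
print('to pre',np.round((np.array([.5507,.1589,.161])-p)*1000,1),'to grasp',np.round((np.array([.5876,.1698,.091])-p)*1000,1))"
```

```text
t16.7 p [0.5491 0.16   0.1599] z [ 0.455  0.136 -0.88 ] y [-0.284  0.959  0.001] F [0.3 0.7 0.2] T [-0.02  0.5   0.01] g 0.619 0.0 q [ 0.61 -0.23 -0.85  2.14 -0.29  0.67  1.78]
to pre [ 1.6 -1.1  1.1] to grasp [ 38.5   9.8 -68.9]
```

>>> move_arm:
  increments: "4.8 1.2 -8.6 0 0 0 97;4.8 1.2 -8.6 0 0 0 97;4.8 1.2 -8.6 0 0 0 97;4.8 1.2 -8.6 0 0 0 97;4.8 1.2 -8.6 0 0 0 97;4.8 1.2 -8.6 0 0 0 97;4.8 1.2 -8.6 0 0 0 97;4.8 1.2 -8.6 0 0 0 97"

```text
time: 17.38
position: [0.5875, 0.1691, 0.0906]
tool_rot: [-0.379, 2.623, 0.097]
ft_force: [0.4, -0.0, -0.6]
grip_width: 0.622
grip_force: 0.0
```

```bash
python3 -c "
from h import *
st()
p=ctrl.get_state()['position']; 
print('to grasp',np.round((np.array([.5876,.1698,.091])-p)*1000,1))"
```

```text
t17.4 p [0.5875 0.1691 0.0906] z [ 0.455  0.135 -0.88 ] y [-0.283  0.959  0.001] F [ 0.4 -0.  -0.6] T [-0.04  0.37 -0.  ] g 0.622 0.0 q [ 0.68  0.05 -1.02  2.13  0.13  0.49  1.43]
to grasp [0.1 0.7 0.4]
```

>>> move_arm:
  increments: "0 0 0 0 0 0 200;0 0 0 0 0 0 200;0 0 0 0 0 0 200;0 0 0 0 0 0 200;0 0 0 0 0 0 200;0 0 0 0 0 0 200;0 0 0 0 0 0 200;0 0 0 0 0 0 200"
  grip_force: 25

```text
time: 18.05
position: [0.5869, 0.1687, 0.0913]
tool_rot: [-0.38, 2.622, 0.094]
ft_force: [-3.2, 0.1, 4.1]
grip_width: 0.38
grip_force: 25.0
```

>>> move_arm:
  increments: "-4.6 -1.4 8.8 0 0 0 200;-4.6 -1.4 8.8 0 0 0 200;-4.6 -1.4 8.8 0 0 0 200;-4.6 -1.4 8.8 0 0 0 200;-4.6 -1.4 8.8 0 0 0 200;-4.6 -1.4 8.8 0 0 0 200;-4.6 -1.4 8.8 0 0 0 200;-4.6 -1.4 8.8 0 0 0 200"

```text
time: 18.72
position: [0.5493, 0.1574, 0.1614]
tool_rot: [-0.38, 2.623, 0.095]
ft_force: [-0.3, 0.6, -0.7]
grip_width: 0.373
grip_force: 25.0
```

```bash
python3 -c "
from h import *
st()
im=ctrl.get_image('scene'); 
a=cv2.resize(im['frame'][100:240,200:370,::-1],None,fx=4,fy=4,interpolation=cv2.INTER_CUBIC)
cv2.imwrite('pics/s7.png',a)
"
```

```text
t18.7 p [0.5493 0.1574 0.1614] z [ 0.455  0.134 -0.88 ] y [-0.284  0.959 -0.001] F [-0.3  0.6 -0.7] T [-0.08  0.48  0.06] g 0.373 25.0 q [ 0.65 -0.24 -0.87  2.14 -0.32  0.68  1.8 ]
```

View pics/s7.png

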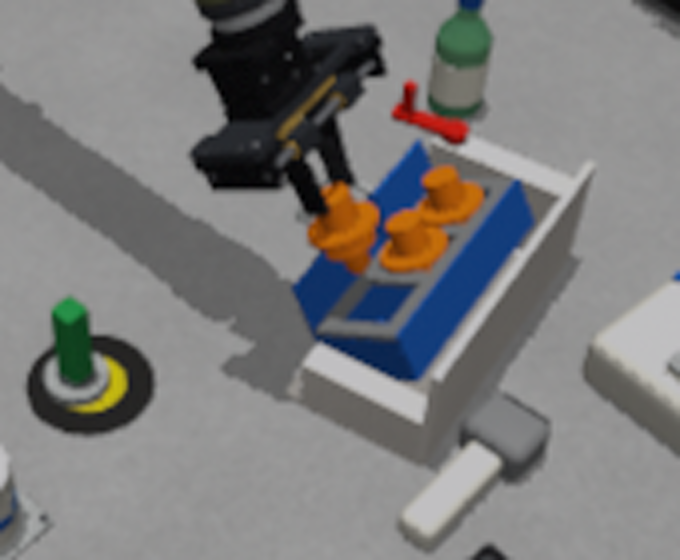

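>>> move_arm:
  increments: "0 0 12 -2 6.8 0 200;0 0 12 -2 6.8 0 200;0 0 12 -2 6.8 0 200;0 0 12 -2 6.8 0 200;3 -38 5 0 0 -4 200;3 -38 5 0 0 -4 200;3 -38 5 0 0 -4 200;3 -38 5 0 0 -4 200"

```text
time: 19.43
position: [0.5617, 0.0061, 0.2262]
tool_rot: [-0.014, 3.129, 0.008]
ft_force: [-0.0, -0.3, -0.4]
grip_width: 0.377
grip_force: 25.0
```

>>> move_arm:
  increments: "3 -32 2 0 0 -3 200;3 -32 2 0 0 -3 200;3 -32 2 0 0 -3 200;3 -32 2 0 0 -3 200;3 -32 2 0 0 -3 200;3 -32 2 0 0 -3 200;3 -32 2 0 0 -3 200;3 -32 2 0 0 -3 200"

```text
time: 20.1
position: [0.5853, -0.2514, 0.2429]
tool_rot: [0.64, 3.061, -0.002]
ft_force: [1.5, 0.7, -1.1]
grip_width: 0.372
grip_force: 25.0
```

>>> move_arm:
  increments: "0 0 0 0 0 0 200;0 0 0 0 0 0 200;0 0 0 0 0 0 200;0 0 0 0 0 0 200;0 0 0 0 0 0 200;0 0 0 0 0 0 200;0 0 0 0 0 0 200;0 0 0 0 0 0 200"

```text
time: 20.77
position: [0.5854, -0.249, 0.2438]
tool_rot: [0.633, 3.062, -0.002]
ft_force: [-0.4, -1.0, -0.3]
grip_width: 0.377
grip_force: 25.0
```

```bash
cat >> h.py <<'E'
def oran(f): return (f[:,0]>f[:,2]+60)&(f[:,0]>f[:,1]+30)&(f[:,1]>45)
def flange(im,zoff=-.003):
    s=ctrl.get_state();T=R.from_rotvec(s["tool_rot"]).as_matrix();p=np.array(s["position"])
    P=cloud(im).reshape(-1,3);f=im["frame"].reshape(-1,3).astype(int);m=oran(f)&(np.linalg.norm(P-p,axis=1)<.09)
    L=(P[m]-p)@T
    return L
E
python3 - <<'E'
from h import *
st()
im=ctrl.get_image("wrist"); save(im,"w8.png");np.savez("w8.npz",P=cloud(im),f=im["frame"])
print("A",rimfit(cloud(im),(.51,-.215)))
L=flange(im); print(len(L),L.mean(0),L.min(0),L.max(0)); print(np.histogram(L[:,2],12))
E
```

```text
t20.8 p [ 0.5854 -0.249   0.2438] z [ 0.014 -0.004 -1.   ] y [0.397 0.918 0.002] F [-0.4 -1.  -0.3] T [ 0.05 -0.13 -0.  ] g 0.377 25.0 q [ 0.98  0.36 -0.8   1.42  0.26  1.45  1.34]
A (2107, array([ 0.5098, -0.2159]), np.float64(0.0302), 24, np.float64(0.0855), (509.921630859375, -215.81759643554688, 35.96565628051758))
5835 [ 0.01441938  0.00018937 -0.0069315 ] [-0.0039261  -0.03263403 -0.03445319] [0.03354678 0.03271912 0.00625265]
(array([   5,   15, 1651,  127,  105,   98,   98,   84,   86,   84,  399,
       3083]), array([-0.03445319, -0.03106104, -0.02766889, -0.02427673, -0.02088458,
       -0.01749243, -0.01410027, -0.01070812, -0.00731596, -0.00392381,
       -0.00053166,  0.0028605 ,  0.00625265]))
```

View pics/w8.png

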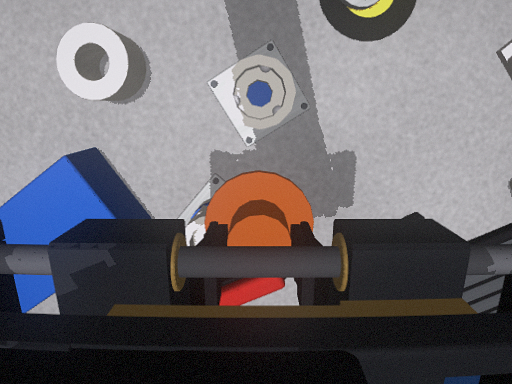

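```bash
cat >> h.py <<'E'
def capfit(L):
    z0=np.percentile(L[:,2],90); k=abs(L[:,2]-np.median(L[L[:,2]>z0-.004,2]))<.0035; F=L[k]
    A=np.c_[F[:,:2],np.ones(len(F))]; s=np.linalg.lstsq(A,F[:,2],rcond=None)[0]
    # outer edge points: max radius per angle (hub at ~0)
    a=np.arctan2(F[:,1],F[:,0]); e=[]
    for b in np.arange(-1.5,1.5,.1):
        q=F[(a>=b)&(a<b+.1)]
        if len(q)>3: e.append(q[np.argsort(np.hypot(q[:,0],q[:,1]))[-3:]].mean(0)[:2])
    e=np.array(e); S=np.linalg.lstsq(np.c_[2*e,np.ones(len(e))],(e**2).sum(1),rcond=None)[0]
    from scipy.optimize import least_squares
    c=least_squares(lambda c:np.hypot(*(e-c).T)-.033,[0,0],loss="soft_l1",f_scale=.001).x
    return len(F),"slope",s[:2].round(4),"z",s[2].round(4),"free",S[:2].round(4),np.sqrt(S[2]+S[:2]@S[:2]).round(4),"fix33",c.round(4)
E
python3 - <<'E'
from h import *
D=np.load("w8.npz"); s=ctrl.get_state();T=R.from_rotvec(s["tool_rot"]).as_matrix();p=np.array(s["position"])
P=D["P"].reshape(-1,3);f=D["f"].reshape(-1,3).astype(int);m=oran(f)&(np.linalg.norm(P-p,axis=1)<.09)
L=(P[m]-p)@T; r=capfit(L); print(r)
h=L[(L[:,2]<-.022)]; print("hubtop",h.min(0),h.max(0))
c=p+T@np.array([*r[-1],.003]); print("cap c",c,"shift to A",(np.array([.5098,-.2159])-c[:2])*1000)
E
```

```text
(3470, 'slope', array([0.0047, 0.0009]), 'z', np.float64(0.0036), 'free', array([0.0008, 0.0002]), np.float64(0.0323), 'fix33', array([-0.0001,  0.0002]))
hubtop [ 0.00031643 -0.0251946  -0.03445319] [ 0.01764655  0.02528849 -0.0220528 ]
cap c [ 0.58554965 -0.24904855  0.24079179] shift to A [-75.74964625  33.14855082]
```

>>> move_arm:
  increments: "-9.5 4.1 -8 0.2 0.8 0 200;-9.5 4.1 -8 0 0 0 200;-9.5 4.1 -8 0 0 0 200;-9.5 4.1 -8 0 0 0 200;-9.5 4.1 -8 0 0 0 200;-9.5 4.1 -8 0 0 0 200;-9.5 4.1 -8 0 0 0 200;-9.2 4.4 -8 0 0 0 200"

```text
time: 21.48
position: [0.5091, -0.2162, 0.1794]
tool_rot: [0.638, 3.076, -0.001]
ft_force: [0.2, 0.1, -1.4]
grip_width: 0.374
grip_force: 25.0
```

>>> move_arm:
  increments: "0 0 -6 0 0 0 200;0 0 -6 0 0 0 200;0 0 -6 0 0 0 200;0 0 -4 0 0 0 200;0 0 0 0 0 0 200;0 0 0 0 0 0 200;0 0 0 0 0 0 200;0 0 0 0 0 0 200"

```text
time: 22.15
position: [0.51, -0.2164, 0.158]
tool_rot: [0.637, 3.075, -0.001]
ft_force: [0.2, 0.4, -0.5]
grip_width: 0.377
grip_force: 25.0
```

```bash
python3 - <<'E'
from h import *
st()
s=ctrl.get_state();T=R.from_rotvec(s["tool_rot"]).as_matrix();p=np.array(s["position"])
c=p+T@np.array([-.0001,.0002,.02]); print("err to A mm",(np.array([.5098,-.2159])-c[:2])*1000)
E
```

```text
t22.1 p [ 0.51   -0.2164  0.158 ] z [ 0.001 -0.001 -1.   ] y [ 0.397  0.918 -0.   ] F [ 0.2  0.4 -0.5] T [ 0.05 -0.17  0.02] g 0.377 25.0 q [ 1.08  0.23 -0.82  1.73  0.17  1.26  1.38]
err to A mm [-0.40047614  0.40344347]
```

>>> move_arm:
  increments: "-0.3 0.3 -4 0 0 0 200;0 0 -4 0 0 0 200;0 0 -4 0 0 0 200;0 0 -4 0 0 0 200;0 0 -4 0 0 0 200;0 0 -4 0 0 0 200;0 0 -4 0 0 0 200;0 0 -4 0 0 0 200"

```text
time: 22.82
position: [0.5092, -0.2161, 0.1252]
tool_rot: [0.638, 3.076, -0.001]
ft_force: [-0.6, 0.7, -0.8]
grip_width: 0.373
grip_force: 25.0
```

>>> move_arm:
  increments: "0 0 -3 0 0 0 200;0 0 -3 0 0 0 200;0 0 -3 0 0 0 200;0 0 -2 0 0 0 200;0 0 -1 0 0 0 200;0 0 0 0 0 0 200;0 0 0 0 0 0 200;0 0 0 0 0 0 200"

```text
time: 23.48
position: [0.5094, -0.2162, 0.1138]
tool_rot: [0.638, 3.075, -0.001]
ft_force: [0.0, 1.1, -0.6]
grip_width: 0.374
grip_force: 25.0
```

>>> move_arm:
  increments: "0 0 -1 0 0 0 200;0 0 -1 0 0 0 200;0 0 -1 0 0 0 200;0 0 -1 0 0 0 200;0 0 0 0 0 0 200;0 0 0 0 0 0 200;0 0 0 0 0 0 200;0 0 0 0 0 0 200"

```text
time: 24.15
position: [0.5095, -0.2162, 0.1098]
tool_rot: [0.638, 3.075, -0.001]
ft_force: [-0.0, -0.4, 1.5]
grip_width: 0.374
grip_force: 25.0
```

>>> move_arm:
  increments: "0 0 -1 0 0 0 200;0 0 -1 0 0 0 200;0 0 0 0 0 0 200;0 0 0 0 0 0 200;0 0 0 0 0 0 200;0 0 0 0 0 0 200;0 0 0 0 0 0 200;0 0 0 0 0 0 200"

```text
time: 24.82
position: [0.5102, -0.2165, 0.1089]
tool_rot: [0.637, 3.074, -0.002]
ft_force: [-0.4, 0.8, 5.3]
grip_width: 0.373
grip_force: 25.0
```

>>> move_arm:
  increments: "0 0 1.5 0 0 0 200;0 0 0 0 0 0 97;0 0 0 0 0 0 97;0 0 0 0 0 0 97;0 0 0 0 0 0 97;0 0 0 0 0 0 97;0 0 10 0 0 0 97;0 0 20 0 0 0 97"

```text
time: 25.48
position: [0.5074, -0.2154, 0.1376]
tool_rot: [-0.636, -3.072, -0.002]
ft_force: [-0.2, -0.1, 1.4]
grip_width: 0.612
grip_force: 0.0
```

>>> move_arm:
  increments: "0 0 25 0 0 0 97;2 39 8 0 0 5 97;2 39 8 0 0 5 97;2 39 8 0 0 5 97;2 39 8 0 0 5 97;2 39 8 0 0 5 97;2 39 8 0 0 5 97;2 39 8 0 0 5 97"

```text
time: 26.15
position: [0.5231, 0.0587, 0.2215]
tool_rot: [-0.323, 3.123, -0.003]
ft_force: [1.0, 0.0, -0.6]
grip_width: 0.618
grip_force: 0.0
```

>>> move_arm:
  increments: "1.5 41 0 0 0 1.2 97;1.5 41 0 0 0 1.2 97;1.5 41 0 0 0 1.2 97;1.5 41 0 0 0 1.2 97;0 4 -12 2 -6.8 0 97;0 2 -12 2 -6.8 0 97;0 0 -12 2 -6.8 0 97;0 0 -12 2 -6.8 0 97"

```text
time: 26.82
position: [0.5256, 0.2342, 0.1792]
tool_rot: [-0.404, 2.697, 0.1]
ft_force: [-1.3, 2.9, -2.7]
grip_width: 0.624
grip_force: 0.0
```

>>> move_arm:
  increments: "0 0 0 0 0 0 97;0 0 0 0 0 0 97;0 0 0 0 0 0 97;0 0 0 0 0 0 97;0 0 0 0 0 0 97;0 0 0 0 0 0 97;0 0 0 0 0 0 97;0 0 0 0 0 0 97"

```text
time: 27.48
position: [0.5252, 0.2323, 0.179]
tool_rot: [-0.401, 2.703, 0.098]
ft_force: [-0.0, -0.3, 0.4]
grip_width: 0.619
grip_force: 0.0
```

```bash
python3 - <<'E'
from h import *
st(); p=np.array(ctrl.get_state()['position'])
print("to pre",(np.array([.5305,.2277,.161])-p)*1000)
im=ctrl.get_image("scene");P=cloud(im).reshape(-1,3);f=im["frame"].reshape(-1,3).astype(int)
m=oran(f)&(np.hypot(P[:,0]-.513,P[:,1]+.217)<.05); q=P[m]; print("capA",len(q),q.min(0),q.max(0)); t=q[q[:,2]>.128]; print(t.mean(0))
im=ctrl.get_image("wrist"); save(im,"w9.png");P=cloud(im).reshape(-1,3);f=im["frame"].reshape(-1,3).astype(int);H=hf(P)
o=H[oran(f)&(abs(H[:,0])<.12)&(abs(H[:,1])<.04)]; 
q=.5; zb=-o[:,0]*np.sin(q)+o[:,2]*np.cos(q); xb=o[:,0]*np.cos(q)+o[:,2]*np.sin(q)
print(np.histogram(zb,np.arange(.05,.1,.004)))
k=zb>.083; print("hubtop",k.sum(),xb[k].min(),xb[k].max(),o[k,1].min(),o[k,1].max(),np.median(zb[k]))
k=(zb>.05)&(zb<.066); print("flange",k.sum(),xb[k].min(),xb[k].max(),np.median(zb[k]),np.polyfit(xb[k],zb[k],1))
E
```

```text
t27.5 p [0.5252 0.2323 0.179 ] z [ 0.381  0.126 -0.916] y [-0.292  0.956  0.01 ] F [-0.  -0.3  0.4] T [-0.06  0.33 -0.04] g 0.619 0.0 q [ 0.75 -0.24 -1.11  2.03 -0.26  0.82  1.61]
to pre [  5.29834737  -4.55148247 -17.95248593]
capA 285 [ 0.48155184 -0.24906878  0.09803876] [ 0.54719192 -0.18414486  0.13749656]
[ 0.51598004 -0.2178842   0.13404301]
(array([  16,  489, 2325,   17,   12,   15,   16,   11,   12, 1329,   28,
          0]), array([0.05 , 0.054, 0.058, 0.062, 0.066, 0.07 , 0.074, 0.078, 0.082,
       0.086, 0.09 , 0.094, 0.098]))
hubtop 1375 0.030851193256161674 0.06466105242822087 -0.027506714364124177 0.03895171917788828 0.08864003706751294
flange 2847 0.015484131601885883 0.08158096139308903 0.05868331664309888 [-0.00406619  0.05885474]
```

>>> move_arm:
  increments: "2 -2 -6 0.7 -2.4 0 97;2 -2 -6 0.7 -2.4 0 97;1.3 -0.5 -6 0 0 0 97;0 0 0 0 0 0 97;0 0 0 0 0 0 97;0 0 0 0 0 0 97;0 0 0 0 0 0 97;0 0 0 0 0 0 97"

```text
time: 28.25
position: [0.5308, 0.2273, 0.1616]
tool_rot: [-0.389, 2.615, 0.109]
ft_force: [0.1, -0.6, 0.6]
grip_width: 0.62
grip_force: 0.0
```

```bash
python3 - <<'E'
from h import *
st(); p=np.array(ctrl.get_state()['position'])
print("to grasp",(np.array([.567,.2385,.091])-p)*1000)
E
```

```text
t28.2 p [0.5308 0.2273 0.1616] z [ 0.458  0.146 -0.877] y [-0.292  0.956  0.007] F [ 0.1 -0.6  0.6] T [-0.07  0.4   0.03] g 0.62 0.0 q [ 0.64 -0.27 -1.01  2.13 -0.29  0.67  1.64]
to grasp [ 36.19237357  11.15999895 -70.55568182]
```

>>> move_arm:
  increments: "4.5 1.4 -8.8 0 0 0 97;4.5 1.4 -8.8 0 0 0 97;4.5 1.4 -8.8 0 0 0 97;4.5 1.4 -8.8 0 0 0 97;4.5 1.4 -8.8 0 0 0 97;4.5 1.4 -8.8 0 0 0 97;4.5 1.4 -8.8 0 0 0 97;4.5 1.4 -8.9 0 0 0 97"

```text
time: 28.92
position: [0.5676, 0.2379, 0.0908]
tool_rot: [-0.386, 2.615, 0.109]
ft_force: [0.6, -1.1, 1.1]
grip_width: 0.62
grip_force: 0.0
```

>>> move_arm:
  increments: "0 0 0 0 0 0 97;0 0 0 0 0 0 200;0 0 0 0 0 0 200;0 0 0 0 0 0 200;0 0 0 0 0 0 200;0 0 0 0 0 0 200;0 0 0 0 0 0 200;0 0 0 0 0 0 200"
  grip_force: 25

```text
time: 29.58
position: [0.5666, 0.2382, 0.091]
tool_rot: [-0.389, 2.615, 0.107]
ft_force: [-3.3, -1.3, 6.5]
grip_width: 0.373
grip_force: 25.0
```

>>> move_arm:
  increments: "-4.6 -1.4 8.8 0 0 0 200;-4.6 -1.4 8.8 0 0 0 200;-4.6 -1.4 8.8 0 0 0 200;-4.6 -1.4 8.8 0 0 0 200;-4.6 -1.4 8.8 0 0 0 200;-4.6 -1.4 8.8 0 0 0 200;-2.3 -0.7 8.8 -1 3.4 0 200;0 0 10 -1.5 5 0 200"

```text
time: 30.25
position: [0.5323, 0.2278, 0.16]
tool_rot: [-0.414, 2.772, 0.07]
ft_force: [-1.4, 2.3, -3.7]
grip_width: 0.374
grip_force: 25.0
```

>>> move_arm:
  increments: "0 0 18 -2 6.7 0 200;0 0 18 -2 6.7 0 200;0 0 18 -2 6.7 0 200;11 -38 4 0 0 -3 200;11 -38 4 0 0 -3 200;11 -38 4 0 0 -3 200;11 -38 4 0 0 -3 200;11 -38 4 0 0 -3 200"

```text
time: 30.92
position: [0.5856, 0.044, 0.2228]
tool_rot: [-0.063, 3.084, 0.035]
ft_force: [0.6, 0.5, -0.9]
grip_width: 0.374
grip_force: 25.0
```

>>> move_arm:
  increments: "11 -38 2 0 0 -3 200;11 -38 2 0 0 -3 200;11 -38 2 0 0 -3 200;11 -38 2 0 0 -3 200;11 -38 2 0 0 -3 200;11 -38 2 0 0 -3 200;11 -38 2 0 0 -3 200;11 -38 2 0 0 -3 200"

```text
time: 31.58
position: [0.6734, -0.2611, 0.2386]
tool_rot: [0.582, 3.026, 0.015]
ft_force: [1.3, -0.2, -1.0]
grip_width: 0.37
grip_force: 25.0
```

>>> move_arm:
  increments: "11 -37 0 0 0 0 200;11 -37 0 0 0 0 200;5 -12 0 0 0 0 200;0 0 0 0 0 0 200;0 0 0 0 0 0 200;0 0 0 0 0 0 200;0 0 0 0 0 0 200;0 0 0 0 0 0 200"

```text
time: 32.25
position: [0.7006, -0.343, 0.2397]
tool_rot: [0.574, 3.027, 0.015]
ft_force: [-0.0, 1.4, -0.7]
grip_width: 0.377
grip_force: 25.0
```

```bash
cat >> h.py <<'E'
def held(xy,n):
    im=ctrl.get_image("wrist"); save(im,n); Pc=cloud(im); rf=rimfit(Pc,xy); print("rim",rf)
    s=ctrl.get_state();T=R.from_rotvec(s["tool_rot"]).as_matrix();p=np.array(s["position"])
    r=capfit(flange(im)); print(r); z=np.array([0,0,-1.]); print("straighten deg",np.degrees(np.cross(T[:,2],z)).round(2))
    c=p+T@np.array([*r[-1],r[4]]); print("cap",c,"shift",(rf[1]-c[:2])*1000)
E
python3 -c "
from h import *
st(); held((.64,-.327),'w10.png')"
```

```text
t32.2 p [ 0.7006 -0.343   0.2397] z [ 0.062 -0.002 -0.998] y [0.365 0.931 0.021] F [-0.   1.4 -0.7] T [ 0.07 -0.07 -0.02] g 0.377 25.0 q [ 0.89  0.69 -0.87  1.03  0.5   1.55  1.38]
rim (2189, array([ 0.6392, -0.3287]), np.float64(0.03), 24, np.float64(0.0856), (639.0082397460938, -329.04833984375, 35.960880279541016))
(3519, 'slope', array([0.0014, 0.0116]), 'z', np.float64(0.0033), 'free', array([0.0011, 0.0001]), np.float64(0.0322), 'fix33', array([0.0001, 0.0001]))
straighten deg [0.11 3.53 0.  ]
cap [ 0.70071481 -0.34321533  0.23640898] shift [-61.51481106  14.51533123]
```

>>> move_arm:
  increments: "-7.7 1.8 -7.5 0 3.5 0 200;-7.7 1.8 -7.5 0 0 0 200;-7.7 1.8 -7.5 0 0 0 200;-7.7 1.8 -7.5 0 0 0 200;-7.7 1.8 -7.5 0 0 0 200;-7.7 1.8 -7.5 0 0 0 200;-7.7 1.8 -7.5 0 0 0 200;-7.6 1.9 -7.5 0 0 0 200"

```text
time: 32.97
position: [0.6385, -0.3296, 0.1791]
tool_rot: [0.587, 3.085, -0.004]
ft_force: [-0.2, -0.3, -0.2]
grip_width: 0.372
grip_force: 25.0
```

>>> move_arm:
  increments: "0 0 -6 0 0 0 200;0 0 -6 0 0 0 200;0 0 -6 0 0 0 200;0 0 -4 0 0 0 200;0 0 0 0 0 0 200;0 0 0 0 0 0 200;0 0 0 0 0 0 200;0 0 0 0 0 0 200"

```text
time: 33.63
position: [0.6394, -0.3302, 0.1575]
tool_rot: [0.588, 3.085, -0.003]
ft_force: [-0.2, -0.4, -0.3]
grip_width: 0.374
grip_force: 25.0
```

```bash
python3 - <<'E'
from h import *
st()
s=ctrl.get_state();T=R.from_rotvec(s["tool_rot"]).as_matrix();p=np.array(s["position"])
c=p+T@np.array([.0001,.0001,.02]); print("err to B mm",(np.array([.6392,-.3287])-c[:2])*1000)
E
```

```text
t33.6 p [ 0.6394 -0.3302  0.1575] z [ 0.001 -0.002 -1.   ] y [ 0.368  0.93  -0.001] F [-0.2 -0.4 -0.3] T [ 0.06 -0.11 -0.01] g 0.374 25.0 q [ 0.99  0.64 -0.87  1.29  0.48  1.42  1.35]
err to B mm [-0.1287109   1.44999944]
```

>>> move_arm:
  increments: "-0.1 1.4 -4 0 0 0 200;0 0 -4 0 0 0 200;0 0 -4 0 0 0 200;0 0 -4 0 0 0 200;0 0 -4 0 0 0 200;0 0 -4 0 0 0 200;0 0 -4 0 0 0 200;0 0 -4 0 0 0 200"

```text
time: 34.3
position: [0.6388, -0.329, 0.1246]
tool_rot: [0.589, 3.086, -0.003]
ft_force: [-0.3, -0.5, -0.9]
grip_width: 0.377
grip_force: 25.0
```

>>> move_arm:
  increments: "0 0 -3 0 0 0 200;0 0 -3 0 0 0 200;0 0 -3 0 0 0 200;0 0 -2 0 0 0 200;0 0 0 0 0 0 200;0 0 0 0 0 0 200;0 0 0 0 0 0 200;0 0 0 0 0 0 200"

```text
time: 34.97
position: [0.639, -0.329, 0.1143]
tool_rot: [0.589, 3.085, -0.003]
ft_force: [0.6, 0.3, -0.8]
grip_width: 0.376
grip_force: 25.0
```

>>> move_arm:
  increments: "0 0 -1 0 0 0 200;0 0 -1 0 0 0 200;0 0 -1 0 0 0 200;0 0 -1 0 0 0 200;0 0 0 0 0 0 200;0 0 0 0 0 0 200;0 0 0 0 0 0 200;0 0 0 0 0 0 200"

```text
time: 35.63
position: [0.6389, -0.3289, 0.1101]
tool_rot: [0.589, 3.085, -0.003]
ft_force: [1.0, 0.6, -1.0]
grip_width: 0.376
grip_force: 25.0
```

>>> move_arm:
  increments: "0 0 -1 0 0 0 200;0 0 -1 0 0 0 200;0 0 -0.5 0 0 0 200;0 0 0 0 0 0 200;0 0 0 0 0 0 200;0 0 0 0 0 0 200;0 0 0 0 0 0 200;0 0 0 0 0 0 200"

```text
time: 36.3
position: [0.6398, -0.3289, 0.1091]
tool_rot: [0.588, 3.083, -0.003]
ft_force: [-0.0, 1.0, 6.0]
grip_width: 0.374
grip_force: 25.0
```

>>> move_arm:
  increments: "0 0 2 0 0 0 200;0 0 0 0 0 0 97;0 0 0 0 0 0 97;0 0 0 0 0 0 97;0 0 0 0 0 0 97;0 0 0 0 0 0 97;0 0 15 0 0 0 97;0 0 30 0 0 0 97"

```text
time: 36.97
position: [0.6363, -0.3284, 0.1513]
tool_rot: [-0.587, -3.079, -0.0]
ft_force: [0.9, 0.5, -0.9]
grip_width: 0.617
grip_force: 0.0
```

>>> move_arm:
  increments: "0 0 35 0 0 0 97;-16 31 18 0 0 0 97;-16 32 18 0 0 0 97;-16 32 18 0 0 0 97;-17 35 0 0 0 0 97;-17 35 0 0 0 0 97;-17 35 0 0 0 0 97;-17 35 0 0 0 0 97"

```text
time: 37.63
position: [0.5221, -0.0919, 0.2444]
tool_rot: [0.587, 3.085, -0.004]
ft_force: [-0.2, 0.7, 1.6]
grip_width: 0.618
grip_force: 0.0
```

>>> move_arm:
  increments: "-8 8 0 0 0 0 97;0 0 0 0 0 0 97;0 0 0 0 0 0 97;0 0 0 0 0 0 97;0 0 0 0 0 0 97;0 0 0 0 0 0 97;0 0 0 0 0 0 97;0 0 0 0 0 0 97"

```text
time: 38.3
position: [0.515, -0.0863, 0.2433]
tool_rot: [-0.59, -3.086, 0.001]
ft_force: [-0.1, -0.2, 0.5]
grip_width: 0.622
grip_force: 0.0
```

```bash
cat >> h.py <<'E'
def toolfit(im):
    P=cloud(im).reshape(-1,3);f=im["frame"].reshape(-1,3).astype(int)
    g=(f[:,1]>f[:,0]+25)&(f[:,1]>f[:,2]+15)&(np.hypot(P[:,0]-.45,P[:,1]+.055)<.12)
    t=P[g]; zt=np.percentile(t[:,2],98); u=t[t[:,2]>zt-.006]
    return len(u),zt,cv2.minAreaRect((u[:,:2]*1000).astype(np.float32)),u.mean(0)
E
python3 - <<'E'
from h import *
st()
im=ctrl.get_image("wrist"); save(im,"w11.png"); print(toolfit(im))
P=cloud(im).reshape(-1,3);f=im["frame"].reshape(-1,3).astype(int)
n=np.hypot(P[:,0]-.45,P[:,1]+.055)<.1
y=P[n&(f[:,0]>f[:,2]+80)&(f[:,1]>f[:,2]+80)&(P[:,2]<.01)]; print("yellow",len(y),cv2.minEnclosingCircle((y[:,:2]*1000).astype(np.float32)))
b=P[n&(f.max(1)<55)&(P[:,2]<.008)]; print("mat",len(b),cv2.minEnclosingCircle((b[:,:2]*1000).astype(np.float32)))
w=P[n&(P[:,2]>.009)&(P[:,2]<.02)]; print("foot",len(w),cv2.minEnclosingCircle((w[:,:2]*1000).astype(np.float32)))
im=ctrl.get_image("scene");P=cloud(im).reshape(-1,3);f=im["frame"].reshape(-1,3).astype(int)
for x,y in((.516,-.2174),(.6452,-.3304)):
    q=P[oran(f)&(np.hypot(P[:,0]-x,P[:,1]-y)<.05)]; t=q[q[:,2]>.126]; print(len(q),t.mean(0),np.percentile(q[:,2],97))
E
```

```text
t38.3 p [ 0.515  -0.0863  0.2433] z [-0. -0. -1.] y [ 0.369  0.93  -0.   ] F [-0.1 -0.2  0.5] T [ 0.1  -0.18  0.03] g 0.622 0.0 q [ 1.15  0.12 -1.1   1.67  0.11  1.41  1.23]
(750, np.float64(0.10735521442099571), ((409.44720458984375, -21.086380004882812), (25.060522079467773, 24.721939086914062), 6.961236953735352), array([ 0.40948962, -0.02114587,  0.10566238]))
yellow 1848 ((447.02923583984375, -48.64380645751953), 32.304931640625)
mat 2697 ((446.94024658203125, -48.726715087890625), 59.389068603515625)
foot 1062 ((409.0428161621094, -20.882925033569336), 30.255260467529297)
290 [ 0.51670215 -0.21821393  0.13337765] 0.13567036815371084
363 [ 0.64630561 -0.33057632  0.13388921] 0.13676782875861232
```

View pics/w11.png

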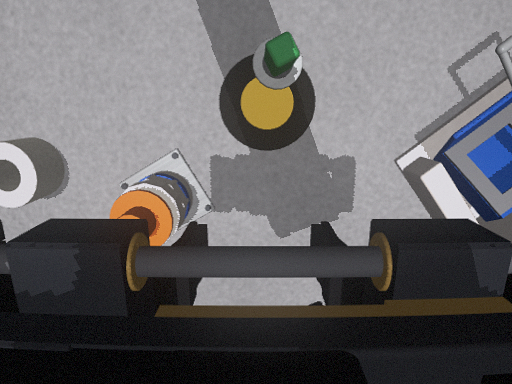

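```bash
python3 - <<'E'
from h import *
for c in("wrist","scene","side"):
    im=ctrl.get_image(c);P=cloud(im).reshape(-1,3);f=im["frame"].reshape(-1,3).astype(int)
    n=np.hypot(P[:,0]-.41,P[:,1]+.022)<.04
    g=P[n&(f[:,1]>f[:,0]+25)&(f[:,1]>f[:,2]+15)]
    print(c,np.histogram(g[:,2],np.arange(0,.13,.01))[0])
    for z in np.arange(.02,.11,.02):
        q=g[(g[:,2]>=z)&(g[:,2]<z+.02)]; print("  ",z.round(2),len(q),q.mean(0).round(4) if len(q) else "")
    w=P[n&~((f[:,1]>f[:,0]+25))]; print("  nongreen z",np.histogram(w[:,2],np.arange(-.004,.03,.004))[0])
E
```

```text
wrist [  0   0   0   0   0   0   0   0   0   0 752   0]
   0.02 0 
   0.04 0 
   0.06 0 
   0.08 0 
   0.1 752 [ 0.4094 -0.0211  0.1056]
  nongreen z [  49 1262   23   12  822  237   22    8]
scene [ 0  0 13 15 13 15 16 14 13 19 37  0]
   0.02 28 [ 0.4206 -0.0298  0.0304]
   0.04 28 [ 0.4226 -0.0273  0.0503]
   0.06 30 [ 0.4214 -0.0293  0.0697]
   0.08 32 [ 0.422  -0.0285  0.0909]
   0.1 37 [ 0.4149 -0.0235  0.1033]
  nongreen z [45 37 14 32 56 15  3  1]
side [ 0  4 10 15 15  9 13 14 15 12 35  1]
   0.02 25 [ 0.4091 -0.0078  0.0316]
   0.04 24 [ 0.4075 -0.0084  0.0496]
   0.06 27 [ 0.4079 -0.0073  0.0706]
   0.08 27 [ 0.4088 -0.0083  0.0899]
   0.1 36 [ 0.4106 -0.0154  0.1044]
  nongreen z [50 56 20 46 49 23  2  2]
```

>>> move_arm:
  increments: "-12 7.3 -9 0 0 -6.8 97;-12 7.3 -9 0 0 -6.8 97;-12 7.3 -9 0 0 -6.8 97;-12 7.3 -9 0 0 -6.8 97;-12 7.3 -9 0 0 -6.8 97;-12 7.3 -9 0 0 -6.8 97;-12 7.3 -9 0 0 -6.8 97;-12 7.3 -9 0 0 -6.8 97"

```text
time: 39.22
position: [0.4183, -0.0271, 0.1711]
tool_rot: [1.941, 2.47, -0.003]
ft_force: [-0.7, 0.5, -0.6]
grip_width: 0.624
grip_force: 0.0
```

>>> move_arm:
  increments: "-9.5 7 -9 0 0 -7 97;0 0 0 0 0 0 97;0 0 0 0 0 0 97;0 0 0 0 0 0 97;0 0 0 0 0 0 97;0 0 0 0 0 0 97;0 0 0 0 0 0 97;0 0 0 0 0 0 97"

```text
time: 39.88
position: [0.4097, -0.0206, 0.1627]
tool_rot: [-2.081, -2.353, 0.002]
ft_force: [-0.1, -0.1, -0.4]
grip_width: 0.619
grip_force: 0.0
```

```bash
python3 - <<'E'
from h import *
st(); p=np.array(ctrl.get_state()['position'])
print((np.array([.4094,-.0211,.069])-p)*1000)
E
```

```text
t39.9 p [ 0.4097 -0.0206  0.1627] z [-0.001 -0.    -1.   ] y [ 0.992  0.122 -0.001] F [-0.1 -0.1 -0.4] T [ 0.04 -0.13  0.01] g 0.619 0.0 q [ 1.18 -0.28 -1.02  2.02 -0.25  1.27  0.37]
[ -0.28270249  -0.50019161 -93.7258933 ]
```

>>> move_arm:
  increments: "-0.2 -0.5 -12 0 0 0 97;0 0 -12 0 0 0 97;0 0 -12 0 0 0 97;0 0 -12 0 0 0 97;0 0 -12 0 0 0 97;0 0 -12 0 0 0 97;0 0 -12 0 0 0 97;0 0 -10 0 0 0 97"

```text
time: 40.55
position: [0.4091, -0.021, 0.0679]
tool_rot: [-2.081, -2.353, 0.002]
ft_force: [-0.3, -0.1, 0.0]
grip_width: 0.621
grip_force: 0.0
```

```bash
python3 - <<'E'
from h import *
st(); p=np.array(ctrl.get_state()['position'])
print((np.array([.4094,-.0211,.069])-p)*1000)
E
```

```text
t40.5 p [ 0.4091 -0.021   0.0679] z [-0.001 -0.001 -1.   ] y [ 0.993  0.122 -0.002] F [-0.3 -0.1  0. ] T [-0.07 -0.06 -0.  ] g 0.621 0.0 q [ 1.24 -0.1  -1.18  2.14 -0.1   1.04  0.23]
[ 0.29847643 -0.05185099  1.06285976]
```

>>> move_arm:
  increments: "0 0 0 0 0 0 230;0 0 0 0 0 0 230;0 0 0 0 0 0 230;0 0 0 0 0 0 230;0 0 0 0 0 0 230;0 0 0 0 0 0 230;0 0 0 0 0 0 230;0 0 0 0 0 0 230"
  grip_force: 50

```text
time: 41.22
position: [0.4098, -0.0212, 0.0691]
tool_rot: [2.081, 2.352, -0.002]
ft_force: [1.3, 0.1, 2.4]
grip_width: 0.294
grip_force: 50.0
```

>>> move_arm:
  increments: "0 0 5 0 0 0 230;0 0 15 0 0 0 230;0 0 28 0 0 0 230;0 0 28 0 0 0 230;0 0 28 0 0 0 230;0 0 28 0 0 0 230;5 0 28 0 0 0 230;10 0 25 0 0 0 230"

```text
time: 41.88
position: [0.4229, -0.0207, 0.2548]
tool_rot: [-2.081, -2.353, 0.005]
ft_force: [1.4, 0.6, -3.3]
grip_width: 0.289
grip_force: 50.0
```

```bash
python3 - <<'E'
from h import *
st(); s=ctrl.get_state();T=R.from_rotvec(s["tool_rot"]).as_matrix();p=np.array(s["position"])
im=ctrl.get_image("wrist");save(im,"w12.png");P=cloud(im).reshape(-1,3);L=(P-p)@T
m=(np.hypot(L[:,0],L[:,1])<.05)&(L[:,2]>.03)&(L[:,2]<.09); F=L[m]; print(len(F),F.min(0),F.max(0),np.histogram(F[:,2],12))
k=abs(F[:,2]-.054)<.006; A=np.c_[F[k][:,:2],np.ones(k.sum())]; print("foot top plane",k.sum(),np.linalg.lstsq(A,F[k][:,2],rcond=None)[0])
E
```

```text
t41.9 p [ 0.4229 -0.0207  0.2548] z [-0.003 -0.002 -1.   ] y [ 0.993  0.122 -0.003] F [ 1.4  0.6 -3.3] T [ 0.01 -0.19  0.01] g 0.289 50.0 q [ 1.07 -0.26 -0.9   1.86 -0.2   1.46  0.34]
2920 [-0.01650895 -0.03055854  0.03006539] [0.03061352 0.02897238 0.06604181] (array([  39,   43,   37,   34,   34,   41,  340, 1071, 1170,   36,   37,
         38]), array([0.03006539, 0.03306342, 0.03606146, 0.03905949, 0.04205753,
       0.04505556, 0.0480536 , 0.05105164, 0.05404967, 0.05704771,
       0.06004574, 0.06304378, 0.06604181]))
foot top plane 2618 [ 0.00925761 -0.00185415  0.05349457]
```

>>> move_arm:
  increments: "14.5 -32.5 0 0 0 0 230;14.5 -32.5 0 0 0 0 230;14.5 -32.5 0 0 0 0 230;14.5 -32.5 0 0 0 0 230;14.5 -32.5 0 0 0 0 230;14.4 -32.5 0 0 0 0 230;0 0 -20 0 0 0 230;0 0 -20 0 0 0 230"

```text
time: 42.6
position: [0.5111, -0.2187, 0.2122]
tool_rot: [-2.085, -2.347, -0.0]
ft_force: [-0.3, 1.1, -3.4]
grip_width: 0.294
grip_force: 50.0
```

>>> move_arm:
  increments: "0 0 -4 0 0 0 230;0 0 0 0 0 0 230;0 0 0 0 0 0 230;0 0 0 0 0 0 230;0 0 0 0 0 0 230;0 0 0 0 0 0 230;0 0 0 0 0 0 230;0 0 0 0 0 0 230"

```text
time: 43.27
position: [0.5112, -0.2161, 0.21]
tool_rot: [2.081, 2.353, -0.003]
ft_force: [-0.3, 0.2, -2.3]
grip_width: 0.29
grip_force: 50.0
```

```bash
python3 - <<'E'
from h import *
st(); p=np.array(ctrl.get_state()['position'])
print((np.array([.5098,-.2159,.2025])-p)*1000)
E
```

```text
t43.3 p [ 0.5112 -0.2161  0.21  ] z [-0.001 -0.002 -1.   ] y [ 0.993  0.122 -0.001] F [-0.3  0.2 -2.3] T [-0.03 -0.1  -0.02] g 0.29 50.0 q [ 1.13  0.2  -0.88  1.66  0.16  1.36  0.35]
[-1.36576482  0.18409999 -7.51854387]
```

>>> move_arm:
  increments: "-0.5 0.1 -1.5 0 0 0 230;0 0 -1.5 0 0 0 230;0 0 -1.5 0 0 0 230;0 0 -1.5 0 0 0 230;0 0 -1 0 0 0 230;0 0 -1 0 0 0 230;0 0 -1 0 0 0 230;0 0 0 0 0 0 230"

```text
time: 43.93
position: [0.5112, -0.2161, 0.2014]
tool_rot: [2.081, 2.352, -0.002]
ft_force: [0.3, -0.6, 1.3]
grip_width: 0.299
grip_force: 50.0
```

>>> move_arm:
  increments: "0 0 -1 0 0 0 230;0 0 -1 0 0 0 230;0 0 -1 0 0 0 230;0 0 0 0 0 0 230;0 0 0 0 0 0 230;0 0 0 0 0 0 230;0 0 0 0 0 0 230;0 0 0 0 0 0 230"

```text
time: 44.6
position: [0.5105, -0.2159, 0.1974]
tool_rot: [-2.081, -2.352, 0.003]
ft_force: [-0.3, -0.9, -2.9]
grip_width: 0.294
grip_force: 50.0
```

>>> move_arm:
  increments: "0 0 -1 0 0 0 230;0 0 -1 0 0 0 230;0 0 -1 0 0 0 230;0 0 -1 0 0 0 230;0 0 0 0 0 0 230;0 0 0 0 0 0 230;0 0 0 0 0 0 230;0 0 0 0 0 0 230"

```text
time: 45.27
position: [0.5106, -0.2159, 0.1936]
tool_rot: [-2.081, -2.353, 0.003]
ft_force: [0.2, -1.2, -2.4]
grip_width: 0.294
grip_force: 50.0
```

>>> move_arm:
  increments: "0 0 -1 0 0 0 230;0 0 -1 0 0 0 230;0 0 -1 0 0 0 230;0 0 0 0 0 0 230;0 0 0 0 0 0 230;0 0 0 0 0 0 230;0 0 0 0 0 0 230;0 0 0 0 0 0 230"

```text
time: 45.93
position: [0.5106, -0.2159, 0.1906]
tool_rot: [-2.081, -2.353, 0.003]
ft_force: [-0.4, 0.4, -2.7]
grip_width: 0.294
grip_force: 50.0
```

```bash
python3 - <<'E'
from h import *
st()
im=ctrl.get_image("scene");P=cloud(im).reshape(-1,3);f=im["frame"].reshape(-1,3).astype(int)
for x,y in((.516,-.2174),(.6452,-.3304)):
    q=P[oran(f)&(np.hypot(P[:,0]-x,P[:,1]-y)<.06)]; print(len(q),np.percentile(q[:,2],[3,30,60,97]).round(4))
cv2.imwrite('pics/s13.png',cv2.resize(im['frame'][170:300,130:270,::-1],None,fx=4,fy=4,interpolation=cv2.INTER_CUBIC))
E
```

```text
t45.9 p [ 0.5106 -0.2159  0.1906] z [-0.001 -0.001 -1.   ] y [ 0.993  0.122 -0.002] F [-0.4  0.4 -2.7] T [-0.03 -0.1   0.06] g 0.294 50.0 q [ 1.13  0.21 -0.88  1.68  0.17  1.32  0.34]
140 [0.0872 0.0898 0.0913 0.1224]
362 [0.1012 0.1044 0.11   0.1369]
```

View pics/s13.png

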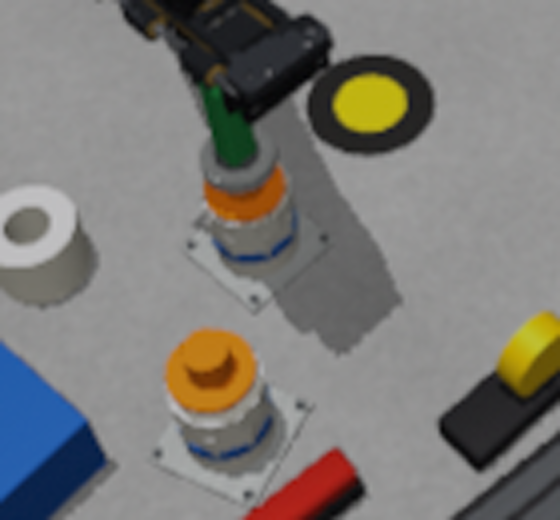

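>>> move_arm:
  increments: "0 0 15 0 0 0 230;0 0 20 0 0 0 230;21.6 -18.8 0 0 0 0 230;21.6 -18.8 0 0 0 0 230;21.6 -18.8 0 0 0 0 230;21.6 -18.8 0 0 0 0 230;21.5 -18.8 0 0 0 0 230;21.5 -18.7 0 0 0 0 230"

```text
time: 46.65
position: [0.6407, -0.33, 0.2248]
tool_rot: [-2.082, -2.351, 0.003]
ft_force: [0.0, -0.7, -2.7]
grip_width: 0.295
grip_force: 50.0
```

>>> move_arm:
  increments: "0 0 -8 0 0 0 230;0 0 -5 0 0 0 230;0 0 0 0 0 0 230;0 0 0 0 0 0 230;0 0 0 0 0 0 230;0 0 0 0 0 0 230;0 0 0 0 0 0 230;0 0 0 0 0 0 230"

```text
time: 47.32
position: [0.6398, -0.3286, 0.2133]
tool_rot: [2.081, 2.352, -0.003]
ft_force: [0.7, -0.1, -3.4]
grip_width: 0.293
grip_force: 50.0
```

```bash
python3 - <<'E'
from h import *
st(); p=np.array(ctrl.get_state()['position'])
print((np.array([.640,-.3286,.2025])-p)*1000)
im=ctrl.get_image("scene");P=cloud(im).reshape(-1,3);f=im["frame"].reshape(-1,3).astype(int)
q=P[oran(f)&(np.hypot(P[:,0]-.516,P[:,1]+.2174)<.06)]; t=q[q[:,2]>.112];print(len(q),np.percentile(q[:,2],[3,30,60,97]).round(4),t.mean(0))
E
```

```text
t47.3 p [ 0.6398 -0.3286  0.2133] z [-0.001 -0.002 -1.   ] y [ 0.993  0.122 -0.001] F [ 0.7 -0.1 -3.4] T [ 0.   -0.14 -0.03] g 0.293 50.0 q [ 0.93  0.58 -0.79  1.21  0.4   1.5   0.32]
[  0.16063971  -0.02072438 -10.84618124]
159 [0.088  0.0914 0.1181 0.1233] [ 0.51683634 -0.21721959  0.12003494]
```

>>> move_arm:
  increments: "0 0 -3 0 0 0 230;0 0 -3 0 0 0 230;0 0 -3 0 0 0 230;0 0 -1 0 0 0 230;0 0 -1 0 0 0 230;0 0 -1 0 0 0 230;0 0 0 0 0 0 230;0 0 0 0 0 0 230"

```text
time: 48.03
position: [0.6402, -0.3288, 0.2012]
tool_rot: [2.081, 2.352, -0.003]
ft_force: [-0.6, -0.7, 3.4]
grip_width: 0.298
grip_force: 50.0
```

>>> move_arm:
  increments: "0 0 -1 0 0 0 230;0 0 -1 0 0 0 230;0 0 -1 0 0 0 230;0 0 -1 0 0 0 230;0 0 0 0 0 0 230;0 0 0 0 0 0 230;0 0 0 0 0 0 230;0 0 0 0 0 0 230"

```text
time: 48.7
position: [0.6399, -0.3286, 0.1964]
tool_rot: [-2.081, -2.353, 0.003]
ft_force: [0.4, -0.1, -3.9]
grip_width: 0.291
grip_force: 50.0
```

>>> move_arm:
  increments: "0 0 -1 0 0 0 230;0 0 -1 0 0 0 230;0 0 -1 0 0 0 230;0 0 0 0 0 0 230;0 0 0 0 0 0 230;0 0 0 0 0 0 230;0 0 0 0 0 0 230;0 0 0 0 0 0 230"

```text
time: 49.37
position: [0.64, -0.3286, 0.1936]
tool_rot: [-2.081, -2.353, 0.003]
ft_force: [-0.4, 0.3, -3.6]
grip_width: 0.292
grip_force: 50.0
```

```bash
python3 - <<'E'
from h import *
st()
im=ctrl.get_image("scene");P=cloud(im).reshape(-1,3);f=im["frame"].reshape(-1,3).astype(int)
q=P[oran(f)&(np.hypot(P[:,0]-.6452,P[:,1]+.3304)<.06)]; print(len(q),np.percentile(q[:,2],[3,30,60,97]).round(4))
E
```

```text
t49.4 p [ 0.64   -0.3286  0.1936] z [-0.001 -0.001 -1.   ] y [ 0.993  0.122 -0.001] F [-0.4  0.3 -3.6] T [ 0.02 -0.05 -0.03] g 0.292 50.0 q [ 0.93  0.59 -0.78  1.24  0.41  1.47  0.32]
179 [0.0865 0.0896 0.0914 0.1313]
```

>>> move_arm:
  increments: "0 0 28 0 0 0 230;0 0 28 0 0 0 230;-21.5 31 0 0 0 0 230;-21.5 31 0 0 0 0 230;-21.5 31 0 0 0 0 230;-21.5 31 0 0 0 0 230;-21.5 31 0 0 0 0 230;-21.5 31 0 0 0 0 230"

```text
time: 50.08
position: [0.5098, -0.1409, 0.2492]
tool_rot: [-2.081, -2.353, 0.003]
ft_force: [-0.2, -0.2, -1.5]
grip_width: 0.294
grip_force: 50.0
```

>>> move_arm:
  increments: "-21.4 31.3 0 0 0 0 230;-21.4 31.3 0 0 0 0 230;-21.4 31.3 0 0 0 0 230;0 0 -25 0 0 0 230;0 0 -25 0 0 0 230;0 0 -25 0 0 0 230;0 0 -25 0 0 0 230;0 0 -20 0 0 0 230"

```text
time: 50.75
position: [0.446, -0.0484, 0.1283]
tool_rot: [2.08, 2.354, -0.005]
ft_force: [-1.0, -0.4, -3.4]
grip_width: 0.292
grip_force: 50.0
```

>>> move_arm:
  increments: "0 0 -8 0 0 0 230;0 0 -8 0 0 0 230;0 0 -8 0 0 0 230;0 0 -8 0 0 0 230;0 0 -8 0 0 0 230;0 0 -8 0 0 0 230;0 0 0 0 0 0 230;0 0 0 0 0 0 230"

```text
time: 51.42
position: [0.4465, -0.0485, 0.0812]
tool_rot: [-2.08, -2.352, 0.002]
ft_force: [-0.3, 0.6, -2.7]
grip_width: 0.292
grip_force: 50.0
```

```bash
python3 -c "
from h import *
st()"
```

```text
t51.4 p [ 0.4465 -0.0485  0.0812] z [-0.002 -0.    -1.   ] y [ 0.993  0.122 -0.002] F [-0.3  0.6 -2.7] T [-0.01 -0.09  0.02] g 0.292 50.0 q [ 1.09  0.05 -1.05  2.05  0.05  1.07  0.14]
```

Lower ~12 mm to contact, then release.

>>> move_arm:
  increments: "0 0 -4 0 0 0 230;0 0 -3 0 0 0 230;0 0 -2 0 0 0 230;0 0 -1.5 0 0 0 230;0 0 0 0 0 0 230;0 0 0 0 0 0 230;0 0 0 0 0 0 230;0 0 0 0 0 0 230"

```text
time: 52.08
position: [0.4469, -0.0487, 0.0712]
tool_rot: [-2.082, -2.353, 0.003]
ft_force: [-0.8, 0.2, -2.7]
grip_width: 0.292
grip_force: 50.0
```

>>> move_arm:
  increments: "0 0 -1 0 0 0 230;0 0 -1 0 0 0 230;0 0 0 0 0 0 230;0 0 0 0 0 0 230;0 0 0 0 0 0 230;0 0 0 0 0 0 230;0 0 0 0 0 0 230;0 0 0 0 0 0 230"

```text
time: 52.75
position: [0.4471, -0.0489, 0.0694]
tool_rot: [2.082, 2.353, -0.002]
ft_force: [-0.2, -0.1, 4.5]
grip_width: 0.295
grip_force: 50.0
```

>>> move_arm:
  increments: "0 0 0.5 0 0 0 97;0 0 0 0 0 0 97;0 0 0 0 0 0 97;0 0 0 0 0 0 97;0 0 0 0 0 0 97;0 0 0 0 0 0 97;0 0 10 0 0 0 97;0 0 25 0 0 0 97"

```text
time: 53.42
position: [0.4442, -0.048, 0.1029]
tool_rot: [-2.077, -2.349, 0.004]
ft_force: [0.5, -1.0, 0.5]
grip_width: 0.614
grip_force: 0.0
```

>>> move_arm:
  increments: "0 0 35 0 0 0 97;0 0 30 0 0 0 140;3.4 37 0 0 0 1.5 185;3.4 37 0 0 0 1.5 185;3.4 37 0 0 0 1.5 185;3.4 37 0 0 0 1.5 185;3.4 37 0 0 0 1.5 185;3.4 37 0 0 0 1.5 185"

```text
time: 54.08
position: [0.4677, 0.1745, 0.1709]
tool_rot: [1.889, 2.506, -0.002]
ft_force: [0.9, -0.7, 0.8]
grip_width: 0.285
grip_force: 0.0
```

>>> move_arm:
  increments: "3.4 37.5 0 0 0 0.4 185;0 0 -15 0 0 0 185;0 0 -10 0 0 0 185;0 0 0 0 0 0 185;0 0 0 0 0 0 185;0 0 0 0 0 0 185;0 0 0 0 0 0 185;0 0 0 0 0 0 185"

```text
time: 54.75
position: [0.4714, 0.2096, 0.1453]
tool_rot: [1.884, 2.512, -0.002]
ft_force: [-0.1, 0.1, -0.1]
grip_width: 0.272
grip_force: 0.0
```

```bash
python3 - <<'E'
from h import *
st(); p=np.array(ctrl.get_state()['position'])
print("to bar",(np.array([.4718,.2108,.082])-p)*1000)
im=ctrl.get_image("scene"); P=cloud(im).reshape(-1,3);f=im["frame"].reshape(-1,3).astype(int)
g=P[(f[:,1]>f[:,0]+25)&(f[:,1]>f[:,2]+15)&(np.hypot(P[:,0]-.45,P[:,1]+.055)<.08)]; t=g[g[:,2]>.098];print("tool",t.mean(0),g[(g[:,2]>.04)&(g[:,2]<.06)].mean(0),g[(g[:,2]>.07)&(g[:,2]<.09)].mean(0))
H=hf(P);h=H[(H[:,0]<-.06)&(H[:,0]>-.12)&(H[:,1]<-.012)&(H[:,1]>-.03)&(H[:,2]>.06)&(H[:,2]<.1)]; print("bar",len(h),np.median(h,0))
E
```

```text
t54.8 p [0.4714 0.2096 0.1453] z [ 0.    -0.002 -1.   ] y [ 0.96  0.28 -0.  ] F [-0.1  0.1 -0.1] T [ 0.01 -0.08 -0.04] g 0.272 0.0 q [ 0.66  0.27 -1.27  1.82  0.27  1.25 -0.4 ]
to bar [  0.41009267   1.24016076 -63.2518035 ]
tool [ 0.45308098 -0.05169248  0.10277832] [ 0.45841437 -0.05689272  0.05066675] [ 0.45997476 -0.05751985  0.08022412]
bar 13 [-0.08120817 -0.0190288   0.08900781]
```

>>> move_arm:
  increments: "0 0.5 -8 0 0 0 185;0 0.5 -8 0 0 0 185;0 0 -8 0 0 0 185;0 0 -8 0 0 0 185;0 0 0 0 0 0 185;0 0 0 0 0 0 185;0 0 0 0 0 0 185;0 0 0 0 0 0 185"

```text
time: 55.47
position: [0.4707, 0.2121, 0.1128]
tool_rot: [-1.881, -2.516, 0.002]
ft_force: [0.3, -0.3, -0.6]
grip_width: 0.27
grip_force: 0.0
```

```bash
python3 -c "
from h import *
st()"
```

```text
t55.5 p [0.4707 0.2121 0.1128] z [-0.001 -0.001 -1.   ] y [ 0.959  0.283 -0.001] F [ 0.3 -0.3 -0.6] T [-0.02 -0.1   0.02] g 0.27 0.0 q [ 0.61  0.31 -1.23  1.86  0.32  1.19 -0.44]
```

>>> move_arm:
  increments: "0.5 0 -8 0 0 0 185;0.5 0 -8 0 0 0 185;0 0 -8 0 0 0 185;0 0 -7 0 0 0 185;0 0 0 0 0 0 185;0 0 0 0 0 0 185;0 0 0 0 0 0 185;0 0 0 0 0 0 185"

```text
time: 56.13
position: [0.4718, 0.212, 0.0819]
tool_rot: [-1.882, -2.516, 0.002]
ft_force: [-0.5, -0.3, 0.0]
grip_width: 0.272
grip_force: 0.0
```

>>> move_arm:
  increments: "0 0 0 0 0 0 235;0 0 0 0 0 0 235;0 0 0 0 0 0 235;0 0 0 0 0 0 235;0 0 0 0 0 0 235;0 0 0 0 0 0 235;0 0 0 0 0 0 235;0 0 0 0 0 0 235"
  grip_force: 15

```text
time: 56.8
position: [0.4717, 0.2118, 0.0817]
tool_rot: [-1.882, -2.516, 0.003]
ft_force: [-0.5, -0.6, 1.8]
grip_width: 0.101
grip_force: 15.0
```

```bash
python3 -c "
from h import *
st()"
```

```text
t56.8 p [0.4717 0.2118 0.0817] z [-0.001 -0.001 -1.   ] y [ 0.959  0.282 -0.001] F [-0.5 -0.6  1.8] T [-0.08 -0.1   0.01] g 0.101 15.0 q [ 0.57  0.36 -1.2   1.89  0.36  1.14 -0.48]
```

>>> move_arm:
  increments: "5.4 1.6 5.3 0 0 0 235;5.7 1.7 4.9 0 0 0 235;5.9 1.8 4.5 0 0 0 235;6.2 1.8 4.2 0 0 0 235;6.4 1.9 3.7 0 0 0 235;6.7 2 3.3 0 0 0 235;6.8 2 2.9 0 0 0 235;7 2.1 2.4 0 0 0 235"

```text
time: 57.47
position: [0.5221, 0.2267, 0.1145]
tool_rot: [-1.882, -2.515, 0.005]
ft_force: [-4.6, -3.1, 8.6]
grip_width: 0.081
grip_force: 11.3
```

>>> move_arm:
  increments: "3 0.9 1 0 0 0 235;1 0.3 0 0 0 0 235;0 0 0 0 0 0 235;0 0 0 0 0 0 235;0 0 0 0 0 0 235;0 0 0 0 0 0 235;0 0 0 0 0 0 235;0 0 0 0 0 0 235"

```text
time: 58.13
position: [0.5221, 0.2267, 0.1145]
tool_rot: [-1.879, -2.513, 0.017]
ft_force: [-13.4, -6.9, 13.3]
grip_width: 0.082
grip_force: 12.4
```

```bash
python3 -c "
from h import *
st(); p=np.array([ctrl.get_state()['position']]); print(hf(p))"
```

```text
t58.1 p [0.5221 0.2267 0.1145] z [-0.009 -0.006 -1.   ] y [ 0.959  0.283 -0.011] F [-13.4  -6.9  13.3] T [-1.53  3.13  0.  ] g 0.082 12.4 q [ 0.46  0.45 -1.14  1.73  0.42  1.26 -0.49]
[[-0.03378397  0.0009535   0.10053933]]
```

>>> move_arm:
  increments: "-4 -1.2 -1 0 0 0 235;0 0 0 0 0 0 185;0 0 0 0 0 0 185;0 0 0 0 0 0 185;0 0 0 0 0 0 185;0 0 15 0 0 0 185;0 0 25 0 0 0 185;0 0 35 0 0 0 165"

```text
time: 58.8
position: [0.5204, 0.226, 0.1874]
tool_rot: [-1.88, -2.514, 0.007]
ft_force: [-0.1, -0.4, 0.0]
grip_width: 0.3
grip_force: 0.0
```

>>> move_arm:
  increments: "-5 -6 35 0 0 0 165;-5 -6 35 0 0 0 165;-5 -6 35 0 0 0 165;-5 -6 25 0 0 0 165;0 -4 0 0 0 0 165;0 0 0 0 0 0 165;0 0 0 0 0 0 165;0 0 0 0 0 0 165"

```text
time: 59.47
position: [0.5012, 0.1985, 0.3168]
tool_rot: [-1.881, -2.515, 0.005]
ft_force: [0.4, 0.1, -0.3]
grip_width: 0.348
grip_force: 0.0
```

```bash
python3 - <<'E'
from h import *
st()
im=ctrl.get_image("wrist"); save(im,"w14.png"); P=cloud(im).reshape(-1,3); f=im["frame"].reshape(-1,3).astype(int); H=hf(P)
h=H[(H[:,0]<-.018)&(H[:,0]>-.1)&(abs(H[:,1])<.025)&(H[:,2]>.09)&(H[:,2]<.2)];print("bar",len(h),np.median(h,0))
b=H[(f[:,2]>f[:,0]+50)&(f[:,2]>f[:,1]+25)&(H[:,0]<.03)&(H[:,0]>-.05)&(abs(H[:,1])<.118)&(H[:,2]>.09)];print("panel top",len(b),b.mean(0))
red=P[(np.hypot(P[:,0]-.48,P[:,1]-.35)<.09)&(f[:,0]>f[:,1]+70)&(f[:,0]>f[:,2]+70)&(f[:,1]<70)&(P[:,2]>.09)]
t=red[red[:,2]>.138]; print("post",len(t),t.mean(0),hf(t).mean(0),np.ptp(t,0))
E
```

```text
t59.5 p [0.5012 0.1985 0.3168] z [-0.003 -0.002 -1.   ] y [ 0.959  0.283 -0.003] F [ 0.4  0.1 -0.3] T [ 0.02 -0.13 -0.02] g 0.348 0.0 q [ 0.68  0.22 -1.27  1.5   0.21  1.58 -0.3 ]
bar 407 [-0.03533188  0.00088687  0.12329306]
panel top 881 [0.0028436  0.01170368 0.10126514]
post 19 [0.45128749 0.34511495 0.14623412] [-0.06819087  0.13460657  0.13223412] [0.01221842 0.01206964 0.01060091]
```

>>> move_arm:
  increments: "-4.4 12 -8 0 0 -7 165;-4.4 12 -8 0 0 -7 165;-4.4 12 -8 0 0 -7 165;-4.4 12 -8 0 0 -7 165;-4.4 12 -8 0 0 -7 165;-4.4 12 -8 0 0 -7 165;-4.4 12 -8 0 0 -7 165;-4.4 12 -8 0 0 -7 165"

```text
time: 60.18
position: [0.4655, 0.2954, 0.2521]
tool_rot: [-2.844, -1.33, 0.006]
ft_force: [-0.2, -0.4, -0.5]
grip_width: 0.353
grip_force: 0.0
```

```bash
python3 -c "
from h import *
st()"
```

```text
t60.2 p [0.4655 0.2954 0.2521] z [-0.004 -0.    -1.   ] y [ 0.767 -0.641 -0.003] F [-0.2 -0.4 -0.5] T [-0.03 -0.05 -0.02] g 0.353 0.0 q [ 0.36  0.23 -1.11  1.59  0.2   1.45 -1.47]
```

>>> move_arm:
  increments: "-4.3 12 -16 0 0 -7 165;-4.3 12 -16 0 0 -7 165;-4.3 12 -16 0 0 -7 165;-4.3 12 -16 0 0 -7 165;0 0 -10 0 0 0 165;0 0 -10 0 0 0 165;0 0 0 0 0 0 165;0 0 0 0 0 0 165"

```text
time: 60.85
position: [0.4496, 0.3416, 0.1693]
tool_rot: [-3.081, -0.612, 0.003]
ft_force: [0.1, 0.4, 0.6]
grip_width: 0.355
grip_force: 0.0
```

```bash
python3 - <<'E'
from h import *
st()
for c in("side","scene"):
    im=ctrl.get_image(c);P=cloud(im).reshape(-1,3);f=im['frame'].reshape(-1,3).astype(int)
    red=P[(np.hypot(P[:,0]-.48,P[:,1]-.35)<.09)&(f[:,0]>f[:,1]+70)&(f[:,0]>f[:,2]+70)&(f[:,1]<60)&(P[:,2]>.09)]
    t=red[red[:,2]>.122]; print(c,len(red),"post",len(t),t.mean(0) if len(t) else "",t[:,2].max() if len(t) else "")
E
```

```text
t60.9 p [0.4496 0.3416 0.1693] z [-0.002  0.    -1.   ] y [ 0.382 -0.924 -0.001] F [0.1 0.4 0.6] T [0.   0.06 0.02] g 0.355 0.0 q [ 0.17  0.3  -1.02  1.68  0.26  1.3  -2.08]
side 131 post 5 [0.44796929 0.35223096 0.12540968] 0.13001582537831835
scene 81 post 14 [0.45583989 0.3389014  0.13896258] 0.14607207717619097
```

>>> move_arm:
  increments: "0.5 2 -8 0 0 0 165;0 0 -8 0 0 0 165;0 0 -8 0 0 0 165;0 0 -8 0 0 0 165;0 0 -8 0 0 0 165;0 0 -7 0 0 0 165;0 0 0 0 0 0 165;0 0 0 0 0 0 165"

```text
time: 61.62
position: [0.4494, 0.3445, 0.1222]
tool_rot: [-3.081, -0.61, 0.003]
ft_force: [0.8, 0.2, 0.4]
grip_width: 0.355
grip_force: 0.0
```

>>> move_arm:
  increments: "0 0 0 0 0 0 225;0 0 0 0 0 0 225;0 0 0 0 0 0 225;0 0 0 0 0 0 225;0 0 0 0 0 0 225;0 0 0 0 0 0 225;0 0 0 0 0 0 225;0 0 0 0 0 0 225"
  grip_force: 8

```text
time: 62.28
position: [0.4499, 0.345, 0.1231]
tool_rot: [-3.08, -0.61, 0.001]
ft_force: [0.1, -0.4, 1.3]
grip_width: 0.154
grip_force: 8.0
```

```bash
python3 - <<'E'
from h import *
st()
p=np.array(ctrl.get_state()['position'])[:2]; c=np.array([.4949,.3628]); d=p-c; r=np.hypot(*d); a=np.degrees(np.arctan2(-d@xh,-d@yh)); print("r",r,"a deg",a)
th=np.arctan2(d[1],d[0]); n=int(np.ceil((a+3)/6.5)); s=np.radians((a+3)/n); pts=[c+.052*np.array([np.cos(th+k*s),np.sin(th+k*s)]) for k in range(n+1)]
print("rows",n,"step deg",np.degrees(s)); print((np.diff(pts,axis=0)*1000).round(1).tolist())
E
```

```text
t62.3 p [0.4499 0.345  0.1231] z [-0.001  0.002 -1.   ] y [ 0.381 -0.925 -0.002] F [ 0.1 -0.4  1.3] T [0.09 0.05 0.02] g 0.154 8.0 q [ 0.14  0.35 -1.    1.74  0.31  1.22 -2.12]
r 0.04841693468261052 a deg 84.83193432296922
rows 14 step deg 6.273709594497802
[[2.4, -5.2], [2.9, -4.9], [3.4, -4.5], [3.9, -4.1], [4.3, -3.7], [4.7, -3.2], [5.0, -2.6], [5.3, -2.1], [5.5, -1.5], [5.6, -0.9], [5.7, -0.2], [5.7, 0.4], [5.6, 1.0], [5.5, 1.6]]
```

>>> move_arm:
  increments: "2.4 -5.2 0 0 0 6.3 225;2.9 -4.9 0 0 0 6.3 225;3.4 -4.5 0 0 0 6.3 225;3.9 -4.1 0 0 0 6.3 225;4.3 -3.7 0 0 0 6.3 225;4.7 -3.2 0 0 0 6.3 225;5 -2.6 0 0 0 6.3 225;5.3 -2.1 0 0 0 6.3 225"

```text
time: 62.95
position: [0.4816, 0.3139, 0.123]
tool_rot: [-2.524, -1.871, 0.004]
ft_force: [-1.5, -0.4, 2.8]
grip_width: 0.149
grip_force: 8.0
```

>>> move_arm:
  increments: "5.5 -1.5 0 0 0 6.3 225;5.6 -0.9 0 0 0 6.3 225;5.7 -0.2 0 0 0 6.3 225;5.7 0.4 0 0 0 6.3 225;5.6 1 0 0 0 6.3 225;5.5 1.6 0 0 0 6.3 225;0 0 0 0 0 0 225;0 0 0 0 0 0 225"

```text
time: 63.62
position: [0.5165, 0.3139, 0.123]
tool_rot: [1.792, 2.579, -0.003]
ft_force: [2.2, -2.1, 2.7]
grip_width: 0.147
grip_force: 8.0
```

```bash
python3 - <<'E'
from h import *
st(); print(hf(np.array([ctrl.get_state()['position']])))
E
```

```text
t63.6 p [0.5165 0.3139 0.123 ] z [-0.    -0.002 -1.   ] y [ 0.937  0.349 -0.001] F [ 2.2 -2.1  2.7] T [-0.6  -0.46  0.04] g 0.147 8.0 q [ 0.33  0.59 -1.24  1.64  0.57  1.33 -0.64]
[[-0.01451304  0.08619097  0.10902235]]
```

>>> move_arm:
  increments: "-2 -0.6 0 0 0 0 225;-2 -0.6 0 0 0 0 225;-1.5 -0.4 0 0 0 0 225;0 0 0 0 0 0 225;0 0 0 0 0 0 165;0 0 0 0 0 0 165;0 0 0 0 0 0 165;0 0 0 0 0 0 165"

```text
time: 64.28
position: [0.5086, 0.3137, 0.1222]
tool_rot: [-1.786, -2.582, 0.004]
ft_force: [-0.3, -0.1, -0.3]
grip_width: 0.324
grip_force: 0.0
```

>>> move_arm:
  increments: "0 0 15 0 0 0 165;0 0 20 0 0 0 165;0 0 30 0 0 0 165;0 0 30 0 0 0 165;-3 -25 30 0 0 0 165;-3 -25 20 0 0 0 165;-3 -25 20 0 0 0 165;-3 -25 20 0 0 0 165"

```text
time: 64.95
position: [0.4969, 0.2135, 0.3096]
tool_rot: [-1.785, -2.585, 0.001]
ft_force: [0.5, -0.9, 0.7]
grip_width: 0.356
grip_force: 0.0
```

```bash
python3 - <<'E'
from h import *
st()
im=ctrl.get_image("wrist"); save(im,"w15.png"); P=cloud(im).reshape(-1,3); f=im["frame"].reshape(-1,3).astype(int); H=hf(P)
h=H[(H[:,0]<-.018)&(H[:,0]>-.1)&(abs(H[:,1])<.025)&(H[:,2]>.09)&(H[:,2]<.2)];print("bar",len(h),np.median(h,0))
red=P[(np.hypot(P[:,0]-.5,P[:,1]-.34)<.09)&(f[:,0]>f[:,1]+70)&(f[:,0]>f[:,2]+70)&(f[:,1]<70)&(P[:,2]>.09)]
t=red[red[:,2]>.138]; r=red[red[:,2]<.12]; print("post",len(t),hf(t).mean(0),"turnbar",hf(r).mean(0),cv2.minAreaRect((hf(r)[:,:2]*1000).astype(np.float32)))
im=ctrl.get_image("scene"); save(im,"s15.png");P=cloud(im).reshape(-1,3);f=im["frame"].reshape(-1,3).astype(int)
for x,y in((.516,-.2174),(.6452,-.3304)):
    q=P[oran(f)&(np.hypot(P[:,0]-x,P[:,1]-y)<.05)]; t=q[q[:,2]>.113]; print(len(q),t.mean(0),np.percentile(q[:,2],[5,50,97]))
E
```

```text
t65.0 p [0.4969 0.2135 0.3096] z [-0.001 -0.    -1.   ] y [ 0.935  0.354 -0.001] F [ 0.5 -0.9  0.7] T [-0.06 -0.13 -0.04] g 0.356 0.0 q [ 0.69  0.26 -1.35  1.51  0.25  1.57 -0.29]
bar 405 [-0.03546929  0.00084934  0.12305823]
post 24 [-0.02122297  0.08678323  0.13377745] turnbar [-0.02283963  0.10574516  0.09879258] ((-18.321147918701172, 109.5313720703125), (71.35436248779297, 24.004539489746094), 89.19247436523438)
272 [ 0.51706204 -0.21849971  0.11939791] [0.08780409 0.09258117 0.12210199]
349 [ 0.64602882 -0.33124645  0.1196838 ] [0.08776192 0.09185969 0.12212646]
```

View pics/s15.png

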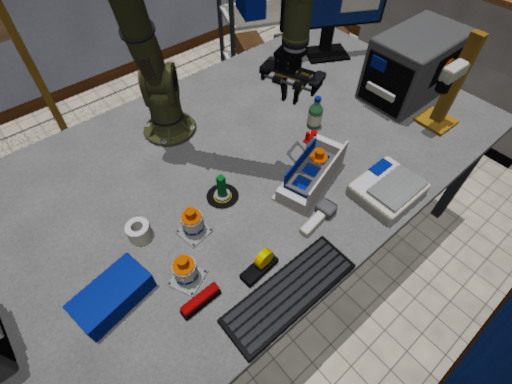

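```bash
python3 -c "
from bench import ctrl
print(ctrl.close_job())"
```

```text
the job is handed in; nothing more can be done
None
```

I handed the job in at about 65 s. The last camera views showed both canisters capped and pressed home with the seating tool, the tool upright on its mat, the bin shut, the turnbutton across its front, and the bystanders apparently where they started. I don't have the judge's result, because the hand-in call returned none.

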